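# Set out the bench for the next watch

### The arm

A 6-joint arm with a two-finger parallel gripper is mounted at the origin on the work surface. World frame = base frame: x ahead of the robot, y to its left, z up, the work surface at z = 0. Lengths are in mm, angles in rad, forces in N, time in s.
With the tool pointing down it reaches from about 300 to 750 mm from the base axis. Payload 8.5 kg.
Tool frame: the origin (TCP) lies between the finger pads; the fingertips stand 22 mm ahead of it and the grasp point (between the pads) lies 3 mm ahead of it (bot.nose_length is the distance from the TCP to the fingertips, in mm); z points along the fingers, x is the direction in which the jaws open and shut, and the axes are right-handed (so a half turn about z gives the same grasp; the last joint's range is limited). The gripper opens to 85 mm and grips with 20 to 120 N. Pads are 22 mm wide; open, the fingers measure 114 mm over their backs; the gripper's body (76 mm by 85 mm) begins 54 mm behind the grasp point. The pads swing forward as they close: fully open they stand 13 mm farther back than shut.
Start: joints at [0.956, 0.381, 1.297, -0, 1.464, -0.215], TCP at [214.069, 506.611, 253.322] pointing down, gripper open.
Joint ranges: [-3.11, 3.11], [-0.89, 2.33], [0.22, 2.48], [-1.42, 4.56], [0.17, 2.85], [-2.88, 2.88]. Speed limits (rad/s): [2.39, 2.39, 3.14, 3.14, 3.14, 3.14].

### API

Orientations are given as a unit quaternion [w, x, y, z].
In Python, from plant import bot, read_camera, camera_model gives the robot as it stands.
- The arm moves only by the tool apply_moves, never from a script. Its argument "targets" is text: rows parted by semicolons, each of 7 numbers parted by spaces: the finger opening in mm, from 0 to 85.4, then the shift along the tool's x, y, z in mm, then the turn, a rotation vector about the tool's x, y, z in degrees. In form: jaw dx dy dz rx ry rz; .... A call has 1 to 10 rows; each row is the pose to reach, as a shift and turn from the pose commanded when the call began, along the tool's axes at that moment; what a row does not reach only later rows make up. A row lasts 1/10 s, in which the tool goes at most 50 mm and 8.59 degrees, less where a joint would pass 70% of its speed; a pose out of reach is approached as far as the arm can. A call with a gripper value outside its range is refused whole. The fingers move at their own pace and stop on an object; "newtons" is the grip in N (left out, the last holds). Time passes only in rows, so rows that repeat a pose let the fingers close. It gives the time, the measured TCP pose, the force and the opening at its end, in the units of the state.
- bot.state(): the state, without advancing time (a new reading comes with each control period).
- read_camera(name): name is "side" or "top" or "wrist"; returns (picture, depth): 480x640x3 uint8, blue, green, red; 480x640 float32, mm along the optical axis (not along the pixel's ray), 0 where there is no reading.
- camera_model(name): a dict with "mtx" (3x3 intrinsics, pixels), "pose" (4x4, takes a point from camera to world coordinates). Camera axes: x right, y down, z forward; pixel columns grow to the right and rows downward; lengths in mm; the calibration is good to about 2 mm. A picture is of the moment at which its call begins: read the wrist's pose just before it. camera_model takes no time and is no camera call; for the wrist camera it gives the pose at the moment of the call.
- bot.hand_in(): hands the job in, once; it reports no verdict.
The state is a dict: "clock": time; "joint_positions": joint angles; "joint_vel": joint speeds; "tau": joint torques, N m; "position": TCP position; "orientation": TCP orientation; "ft_force": force on the tool from outside, world axes, zero at the start; "ft_torque": the same for the moment, N m; "opening": finger opening in mm.
Only numpy, scipy, OpenCV 4.12 (cv2) and the standard library are available. Lean on these libraries where they do the work, as an engineer would, in place of code of your own. Each camera call takes 0.05 s, during which the arm holds its last target.

### The job

Set the bench out for the next watch: take the medium tin out of the stack of three and stand it straight behind the round cushion (on the side away from the robot), with a gap of about 30 mm between the two, and put the small tin back on the middle of the large tin, which stays where it is. Lay the watch dial up on the middle of the cushion and cover it with the clear dust bell, and stand the loupe on its wide end midway between the cushion and the oil stand, in line with both. Keep the tins level so that their contents do not mix, and do not disturb the blower or the screwdriver.

Things in the scene. Friction and masses are not known exactly. Their poses are not given: they have to be found in the camera images.
- large_tin: Large round aluminium tin with a flat glass lid showing brass wheels, 90 mm across, 22 mm high, loose on the bench; it carries the medium tin, which carries the small one, all roughly centred. Origin at the centre of its underside, z up.
- medium_tin: Medium round aluminium tin with a flat glass lid showing dark watch hands, 58 mm across, 20 mm high, closed, flat underside, about 75 g. At the start on the lid of the large tin. Origin at the centre of its underside, z up.
- small_tin: Small round aluminium tin with a flat glass lid showing screws, 40 mm across, 18 mm high, closed, flat underside, about 35 g. At the start on the lid of the medium tin, top of the stack (60 mm above the bench). Origin at the centre of its underside, z up.
- watch: Steel watch head without strap, white dial up: round case 32 mm across, 10 mm thick, four lugs. 39 mm over the lug ends along its own x axis (12 o'clock at +x; lugs 1 to 6.5 mm above its underside, 20 mm wide over each pair); a crown sticks out 3 mm at its -y side, so take it over the lug ends. Origin at the centre of its underside, z up.
- dust_bell: Clear plastic dust bell, open below, standing on its rim: 68 mm outside and 62 mm inside diameter, 34 mm clear height inside, 38 mm to its top, with a black round knob on top, 16 mm across, whose sides run from 42 to 56 mm above the rim (grip it there). About 70 g. Origin at the centre of the rim plane, z up.
- loupe: Black eye loupe (magnifier) standing on its wide end: foot 37 mm across narrowing from 4 to 14 mm up to a barrel 27 mm across, 36 mm high in all, glass on top. Origin at the centre of its foot, z up.
- cushion: Round black casing cushion with an aluminium band, 90 mm across, flat top 20 mm high, fixed to the bench. Its axes are the robot's (x away from the robot). Origin at the centre of its underside. The bench between the listed things is bare, at z = 0 throughout (the brown leather pad is let in flush).
- oil_stand: Oil stand fixed to the bench: a flat steel bar 36 by 88 mm carrying four small white pots with dark lids in a row along its own y axis, 23 mm high in all. It stands beside the cushion, to its left or right at the same distance from the robot's base line (same x), centres 190 to 210 mm apart. Origin at the centre of its underside.
- blower: Black rubber dust blower standing upright, a round bulb 52 mm across and 56 mm high with a thin steel nozzle up to 96 mm; loose, to be left where it is. Origin at the centre of its underside.
- screwdriver: Small aluminium screwdriver 109 mm long, 13 mm thick, loose, to the robot's left, lying roughly along x, handle towards the robot; leave it. Origin under its axis, 79 mm from the handle's end, 30 mm from the tip. All unlisted equipment stands outside the work area, beyond x = 0.73 m or |y| = 0.43 m (there up to 0.15 m high within |y| = 0.65 m).
There are look-alikes about, which are no part of the job. What is shaped like the small_tin but blue is not meant.

How it is judged:
By the outcome, as a careful person would: the job done as asked, in the order asked, and still so for the second after the job is handed in, with the robot touching nothing.
It also fails if it takes over 141 s, if anything falls off the work surface, if the arm or the gripper's body presses on something with over 40 N, if the wrist force passes 120 N, or if a joint passes its speed limit or range.

## Working session

There is one attempt and no reset: what is moved stays moved. The work goes in short steps, Python scripts to look and compute and a tool call to move; the robot and the scene stay as the last step left them, time stands still between calls to the robot, and variables do not carry over. Pictures are saved under pics/ and viewed, and the job is handed in when it is done.

Besides the shell and the picture viewer there is one more tool, called as a command line: name --argument value ..., lists and objects as JSON in quotes. apply_moves: Moves the arm, as the interface text tells. Its arguments: {"type":"object","properties":{"targets":{"type":"string"},"newtons":{"type":"number"}},"required":["targets"]}

```bash
ls; mkdir -p pics; python3 - <<'E'
from plant import bot, read_camera, camera_model
import cv2, numpy as np
print(bot.state(), bot.nose_length)
for n in ["top","side","wrist"]:
    p,d=read_camera(n); cv2.imwrite(f"pics/{n}0.png",p); np.savez(f"pics/{n}0.npz",p=p,d=d,m=camera_model(n)["mtx"],T=camera_model(n)["pose"])
    print(n,camera_model(n))
E
```

```text
pics
{'clock': 0.0, 'joint_positions': array([ 9.55708214e-01,  3.81206354e-01,  1.29826575e+00,  9.81296770e-06,
        1.46361012e+00, -2.15292303e-01]), 'joint_vel': array([-9.70767431e-04,  1.52138207e-05, -5.60486813e-06, -7.76293606e-04,
        1.11730408e-03, -7.00462538e-04]), 'tau': array([ 2.49130435e-04, -4.48449111e+01, -2.31273258e+01, -2.32157463e-04,
        4.90624530e-03,  1.11353793e-05]), 'position': array([213.91651472, 506.40781921, 252.70451743]), 'orientation': array([ 2.64921333e-04,  8.33435800e-01,  5.52615791e-01, -6.96088809e-04]), 'ft_force': array([-0.64777094,  0.17326539, -0.3239858 ]), 'ft_torque': array([ 0.02709651, -0.01100954,  0.03307931]), 'opening': 85.49712031139127} 22.0
top {'mtx': array([[605.47843007,   0.        , 320.71059797],
       [  0.        , 605.47843007, 235.40145701],
       [  0.        ,   0.        ,   1.        ]]), 'pose': array([[ 5.63547413e-02, -9.71027695e-01,  2.32226954e-01,
         2.72839401e+02],
       [-9.98410456e-01, -5.50045033e-02,  1.22908513e-02,
        -2.07344506e+01],
       [ 8.38771239e-04, -2.325
[... 477 characters left out ...]
535e+02],
       [-2.07281128e-02, -7.83896084e-01, -6.20545949e-01,
         6.52839608e+02],
       [ 0.00000000e+00,  0.00000000e+00,  0.00000000e+00,
         1.00000000e+00]])}
wrist {'mtx': array([[352.9230458 ,   0.        , 317.58361443],
       [  0.        , 352.9230458 , 242.87484434],
       [  0.        ,   0.        ,   1.        ]]), 'pose': array([[ 3.90450151e-01,  8.69555800e-01,  3.02359703e-01,
         1.36889532e+02],
       [ 9.20622023e-01, -3.68097758e-01, -1.30227233e-01,
         5.40177351e+02],
       [-1.94191747e-03,  3.29206244e-01, -9.44256045e-01,
         3.72894749e+02],
       [ 0.00000000e+00,  0.00000000e+00,  0.00000000e+00,
         1.00000000e+00]])}
```

View pics/top0.png

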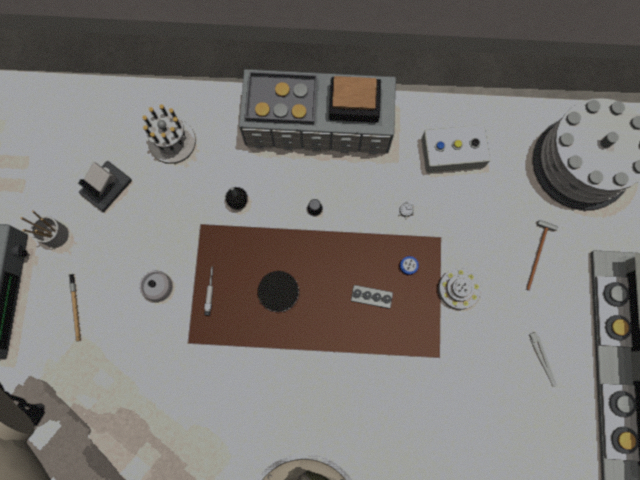

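View pics/side0.png

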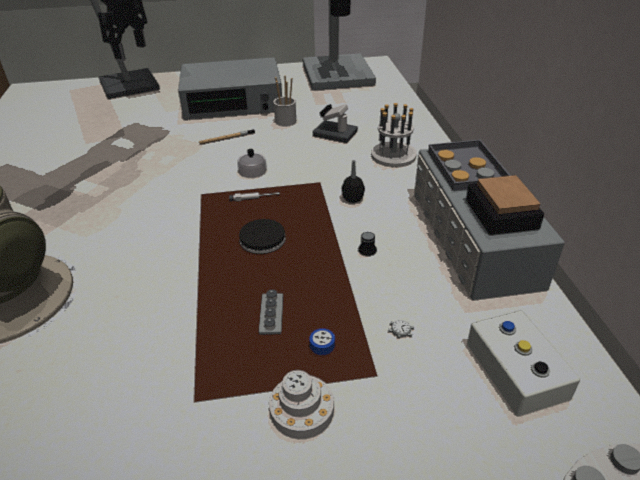

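View pics/wrist0.png

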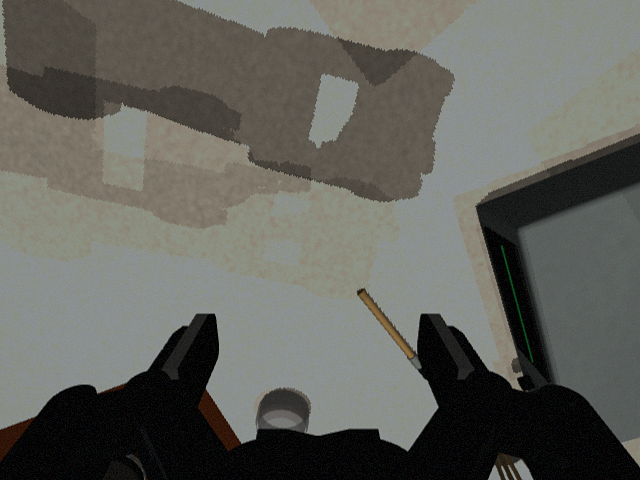

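```bash
cat > h.py <<'E'
import cv2, numpy as np
from scipy.spatial.transform import Rotation as R
def load(f):
    z=np.load(f); return z['p'],z['d'],z['m'],z['T']
def ray(m,T,uv,z):
    uv=np.atleast_2d(uv).astype(float)
    r=np.c_[(uv[:,0]-m[0,2])/m[0,0],(uv[:,1]-m[1,2])/m[1,1],np.ones(len(uv))]@T[:3,:3].T
    o=T[:3,3]; return o+r*((z-o[2])/r[:,2])[:,None]
def proj(m,T,P):
    P=np.atleast_2d(P); c=(P-T[:3,3])@T[:3,:3]; return np.c_[c[:,0]/c[:,2]*m[0,0]+m[0,2],c[:,1]/c[:,2]*m[1,1]+m[1,2]]
def cloud(d,m,T):
    v,u=np.mgrid[:480,:640]; c=np.stack([(u-m[0,2])/m[0,0]*d,(v-m[1,2])/m[1,1]*d,d],-1); return c@T[:3,:3].T+T[:3,3]
def snap(n,tag):
    from plant import read_camera,camera_model
    c=camera_model(n); p,d=read_camera(n)
    cv2.imwrite(f"pics/{tag}.png",p); np.savez(f"pics/{tag}.npz",p=p,d=d,m=c['mtx'],T=c['pose']); return p,d,c['mtx'],c['pose']
E
python3 - <<'E'
from h import *
for n,box in [("top",(140,170,350,150)),("side",(160,130,300,320))]:
    p,d,m,T=load(f"pics/{n}0.npz"); x,y,w,h=box
    c=p[y:y+h,x:x+w]; s=min(800/w,600/h); cv2.imwrite(f"pics/{n}0c.png",cv2.resize(c,None,fx=s,fy=s,interpolation=cv2.INTER_CUBIC)); print(s)
p,d,m,T=load("pics/top0.npz")
X=cloud(d,m,T)
for nm,u,v in [("cushion",278,291),("oil",372,296),("loupe",315,207),("blower",236,198),("watch",407,210),("bell",156,286),("stack",460,288),("blue",409,265),("sd",209,295)]:
    print(nm,d[v,u],X[v,u].round(1))
# height mask components
H=((X[...,2]>6)&(d>0)).astype(np.uint8)
n,l,s,c=cv2.connectedComponentsWithStats(H)
for i in range(1,n):
    if s[i,4]>30 and 140<c[i,0]<490 and 170<c[i,1]<350:
        q=X[l==i]; print(c[i].round(1),s[i],q[:,2].max().round(1),q[:,:2].min(0).round(0),q[:,:2].max(0).round(0))
E
```

```text
2.2857142857142856
1.875
cushion 1329.5947 [457.8  82.5  18.2]
oil 1336.6567 [ 459.7 -124.7    8.8]
loupe 1352.7904 [647.9  12.1  38.9]
blower 1337.7655 [653.2 187.1  57.8]
watch 1380.1532 [ 660.7 -197.    11.2]
bell 1313.0973 [451.1 346.   36.9]
stack 1287.7625 [ 480.  -306.8   61.6]
blue 1343.6901 [ 532.1 -203.5   17.9]
sd 1333.51 [441.2 234.1  12.2]
[236.  197.9] [225 187  23  23 418] 101.1 [637. 166.] [686. 216.]
[314.4 207.3] [307 199  16  17 202] 43.8 [637.  -3.] [668.  31.]
[405.9 209.8] [397 201  19  19 161] 19.8 [ 641. -216.] [ 684. -175.]
[408.7 265.1] [399 256  19  20 268] 26.7 [ 512. -223.] [ 556. -183.]
[459.1 288.7] [ 437  267   44   44 1373] 70.1 [ 439. -363.] [ 536. -268.]
[155.5 285.9] [139 270  35  33 813] 62.3 [419. 317.] [489. 384.]
[277.6 290.8] [ 257  270   43   42 1341] 29.6 [414.  37.] [507. 129.]
[207.9 299.6] [203 280  10  35 167] 19.2 [399. 229.] [475. 245.]
[371.3 296.3] [351 285  42  24 607] 28.6 [ 436. -169.] [482. -78.]
```

View pics/top0c.png

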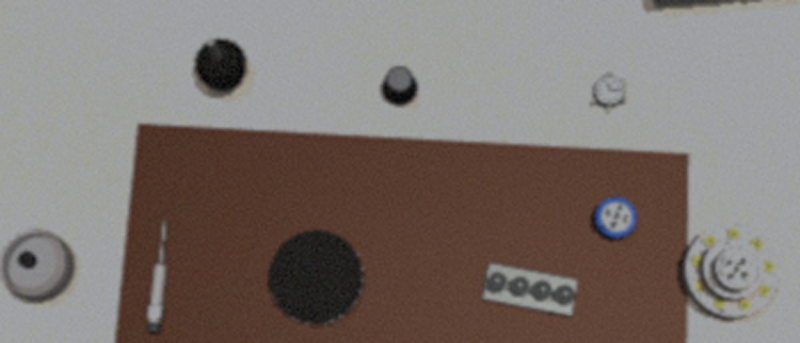

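View pics/side0c.png

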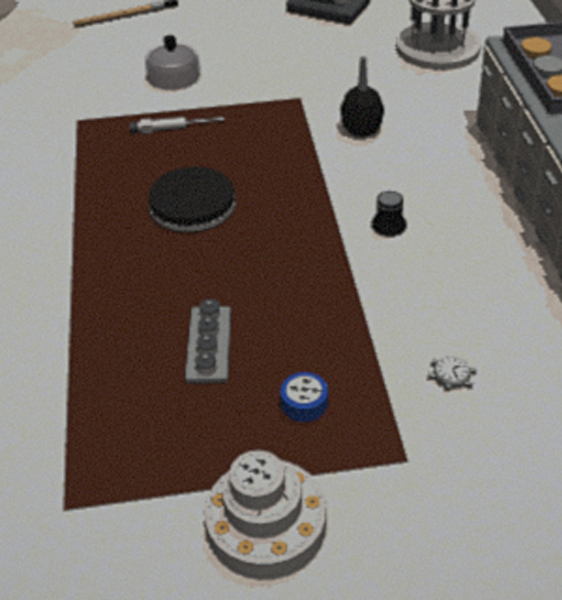

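```bash
python3 - <<'E'
from h import *
p,d,m,T=load("pics/wrist0.npz")
q=np.array([2.6e-4,.833436,.552616,-7e-4]); Rt=R.from_quat(q[[1,2,3,0]]).as_matrix(); t=np.array([213.92,506.41,252.70])
np.save("camT.npy",np.linalg.inv(np.block([[Rt,t[:,None]],[np.zeros((1,3)),np.ones((1,1))]]))@T)
print(np.load("camT.npy").round(3))
X=(cloud(d,m,T)-t)@Rt
for u,v in [(205,316),(213,316),(212,330),(190,330),(430,316),(440,330),(422,318),(210,322),(213,360),(420,360)]:
    print(u,v,d[v,u],X[v,u].round(1))
g=(d>0)&(d<230)
print(X[g][:,2].max(), np.sort(X[g][:,2])[-200:][::40])
# precise top/side: colour masks
E
```

```text
[[ 1.00000e+00 -1.00000e-03 -1.00000e-03  9.47000e-01]
 [ 1.00000e-03  9.44000e-01  3.30000e-01 -8.41400e+01]
 [ 0.00000e+00 -3.30000e-01  9.44000e-01 -1.20168e+02]
 [ 0.00000e+00  0.00000e+00  0.00000e+00  1.00000e+00]]
205 316 140.3505 [-44.  -10.5   2.7]
213 316 143.17163 [-41.6  -9.    5.2]
212 330 143.16151 [-42.   -3.7   3.3]
190 330 131.41943 [-46.7 -10.3  -6.8]
430 316 139.95602 [ 45.4 -10.6   2.4]
440 330 131.94348 [46.6 -9.8 -6.3]
422 318 144.02031 [43.4 -7.7  5.7]
210 322 140.47485 [-42.   -8.2   2.1]
213 360 143.235 [-41.7   7.9  -0.6]
420 360 147.08693 [43.4 10.5  2.6]
10.184468191986644 [5.99174625 6.55561119 7.25209411 7.81523703 8.51473165]
```

```bash
cat >> h.py <<'E'
def go(x,y,z,yaw=90):
    """print shift in tool axes from measured pose to world target, tool down, jaw axis at yaw deg"""
    from plant import bot
    s=bot.state(); q=s['orientation']; Rt=R.from_quat(q[[1,2,3,0]])
    d=Rt.inv().apply(np.array([x,y,z])-s['position'])
    c,w=np.cos(np.radians(yaw)),np.sin(np.radians(yaw))
    G=np.array([[c,w,0],[w,-c,0],[0,0,-1.]]).T
    rv=np.degrees((Rt.inv()*R.from_matrix(G)).as_rotvec())
    print("at",s['position'].round(1),"go",d.round(1),"rot",rv.round(2),"t",round(s['clock'],2),"open",round(s['opening'],1),"F",s['ft_force'].round(1),"dist",np.linalg.norm(d).round(0))
E
python3 -c "
from h import *
go(400,-20,253)"
```

```text
at [214.  506.5 252.9] go [-4.125e+02  3.763e+02  2.000e-01] rot [ -0.03   0.06 -22.91] t 0.15 open 85.7 F [ 0.3  0.6 -0.2] dist 558.0
```

apply_moves --targets "85 -412 376 0 0 0 -22.9;85 -412 376 0 0 0 -22.9;85 -412 376 0 0 0 -22.9;85 -412 376 0 0 0 -22.9;85 -412 376 0 0 0 -22.9;85 -412 376 0 0 0 -22.9;85 -412 376 0 0 0 -22.9;85 -412 376 0 0 0 -22.9;85 -412 376 0 0 0 -22.9;60 -412 376 0 0 0 -22.9" --newtons 30

```text
clock: 1.15
position: [378.7, 39.6, 253.5]
orientation: [0.0, 0.707, 0.707, 0.0]
ft_force: [1.3, 0.8, 0.3]
opening: 72.8
```

```bash
python3 -c "
from h import *
go(400,-20,253)"
```

```text
at [378.7  39.6 253.5] go [-59.6  21.4   0.5] rot [ 0.02 -0.   -0.02] t 1.15 open 72.8 F [1.3 0.8 0.3] dist 63.0
```

apply_moves --targets "60 -60 22 0 0 0 0;60 -60 22 0 0 0 0;60 -60 22 0 0 0 0;60 -60 22 0 0 0 0;60 -60 22 0 0 0 0"

```text
clock: 1.65
position: [400.1, -17.1, 253.3]
orientation: [-0.0, 0.707, 0.708, 0.0]
ft_force: [-0.4, 0.8, -0.9]
opening: 60.2
```

```bash
python3 - <<'E'
from h import *
from plant import bot
p,d,m,T=snap("wrist","w1"); s=bot.state(); print(s['position'],s['opening'])
q=s['orientation'];Rt=R.from_quat(q[[1,2,3,0]]).as_matrix()
X=(cloud(d,m,T)-s['position'])@Rt
g=(d>0)&(d<230)&(abs(X[...,0])<60); print(np.sort(X[g][:,2])[-200:][::40])
E
```

```text
[400.14448398 -17.07072691 253.40706158] 60.061258134235466
[13.43007746 14.09234463 14.73223466 15.41488856 16.48165438]
```

View pics/w1.png

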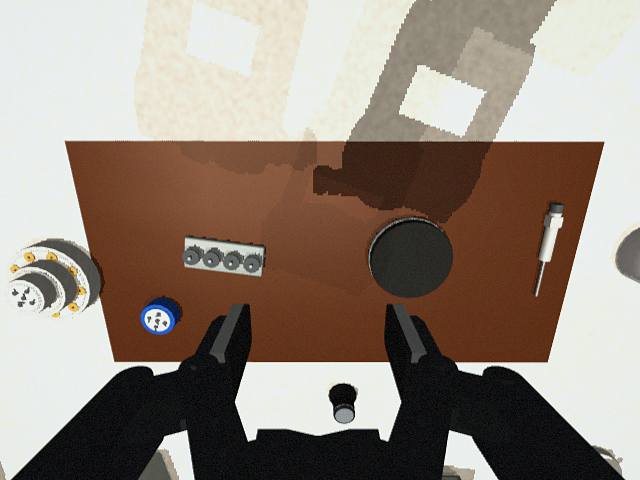

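```bash
cat >> h.py <<'E'
from scipy.optimize import least_squares
def circ(P,r=None):
    P=P[:,:2]; c0=P.mean(0)
    if r: f=lambda c:np.hypot(*(P-c[:2]).T)-r; s=least_squares(f,c0,loss='soft_l1')
    else: f=lambda c:np.hypot(*(P-c[:2]).T)-c[2]; s=least_squares(f,[*c0,30],loss='soft_l1')
    return s.x.round(1), np.abs(s.fun).mean().round(2)
def big(mask,box):
    x,y,w,h=box; M=np.zeros_like(mask); M[y:y+h,x:x+w]=mask[y:y+h,x:x+w]
    cs,_=cv2.findContours(M,cv2.RETR_EXTERNAL,cv2.CHAIN_APPROX_NONE); c=max(cs,key=cv2.contourArea); return c[:,0,:]
E
python3 - <<'E'
from h import *
def cush(f,box):
    p,d,m,T=load(f); sat=p.max(2).astype(int)-p.min(2); 
    M=((p.max(2)<70)&(sat<22)).astype(np.uint8)*255
    M=cv2.morphologyEx(M,cv2.MORPH_OPEN,np.ones((5,5),np.uint8)); c=big(M,box); P=ray(m,T,cv2.convexHull(c)[:,0],20)
    hull=ray(m,T,c,20); print(f,"cushion",circ(hull),circ(hull,45))
cush("pics/w1.npz",(360,205,100,100)); cush("pics/top0.npz",(250,262,60,58)); cush("pics/side0.npz",(230,205,65,55))
p,d,m,T=load("pics/w1.npz")
c=p[195:310,150:470]; cv2.imwrite("pics/w1c.png",cv2.resize(c,None,fx=2.5,fy=2.5))
g=p.min(2)
M=(g>95).astype(np.uint8)*255
M=cv2.morphologyEx(M,cv2.MORPH_CLOSE,np.ones((9,9),np.uint8))
c=big(M,(175,225,100,60)); r=cv2.minAreaRect(c); b=cv2.boxPoints(r); print(b)
P=ray(m,T,b,5); print(P.round(1),P.mean(0),np.linalg.norm(P-np.roll(P,1,0),axis=1))
E
```

```text
pics/w1.npz cushion (array([458.5,  83.5,  44.3]), np.float64(0.5)) (array([458.5,  83.4]), np.float64(0.74))
pics/top0.npz cushion (array([457.8,  83.2,  44.1]), np.float64(0.69)) (array([457.8,  83.2]), np.float64(1.06))
pics/side0.npz cushion (array([458.7,  76.8,  47.6]), np.float64(1.66)) (array([458.9,  76.3]), np.float64(2.73))
[[180.60002 266.20004]
 [184.27693 236.78465]
 [264.52307 246.8154 ]
 [260.8462  276.23077]]
[[ 472.6 -171.9    5. ]
 [ 437.5 -163.4    5. ]
 [ 449.2  -75.8    5. ]
 [ 484.9  -81.8    5. ]] [ 461.055131   -123.23055627    5.        ] [91.01858656 36.06140759 88.40192555 36.23898456]
```

View pics/w1c.png

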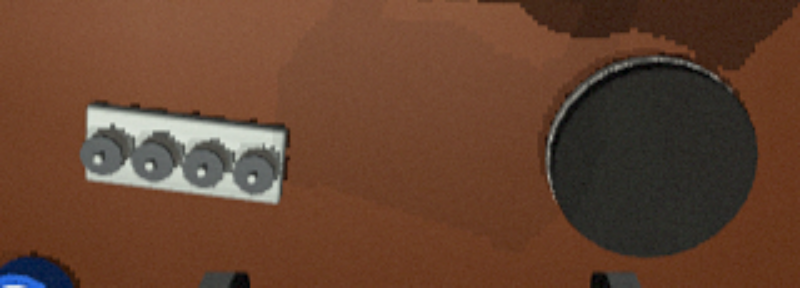

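```bash
python3 - <<'E'
from h import *
for f,box in [("pics/top0.npz",(435,262,50,50))]:
    p,d,m,T=load(f); X=cloud(d,m,T); q=X[(X[...,2]>52)&(X[...,1]<-250)&(X[...,1]>-380)&(X[...,0]<560)&(X[...,0]>400)]; print(len(q),q.mean(0))
go(482,-310,190)
E
```

```text
284 [ 481.55831027 -309.62522224   61.15232387]
at [400.1 -17.1 253.4] go [-293.1   81.3   63.4] rot [-0.   -0.01  0.12] t 1.7 open 60.1 F [ 0.3 -0.4 -0.2] dist 311.0
```

apply_moves --targets "60 -293 81 63 0 0 0;60 -293 81 63 0 0 0;60 -293 81 63 0 0 0;60 -293 81 63 0 0 0;60 -293 81 63 0 0 0;60 -293 81 63 0 0 0;60 -293 81 63 0 0 0;60 -293 81 63 0 0 0;60 -293 81 63 0 0 0"

```text
clock: 2.6
position: [481.7, -309.7, 190.6]
orientation: [-0.0, 0.707, 0.708, 0.0]
ft_force: [-0.3, -0.3, -0.3]
opening: 59.7
```

```bash
python3 - <<'E'
from h import *
p,d,m,T=snap("wrist","w2"); X=cloud(d,m,T)
g=p.min(2)
q=(X[...,2]>57)&(X[...,2]<66)&(d>230)
P=X[q]; print(len(P),P.mean(0))
c=big(q.astype(np.uint8)*255,(0,0,640,480)); print(circ(ray(m,T,c,60)))
go(482,-310,190)
E
```

```text
2373 [ 512.46351222 -348.99789665   60.30270762]
(array([ 482.7, -309.5,   19.3]), np.float64(0.21))
at [ 481.7 -309.5  190.9] go [-0.5  0.3  0.9] rot [ 0.02 -0.    0.1 ] t 2.65 open 59.8 F [ 0.3 -0.   0.1] dist 1.0
```

View pics/w2.png

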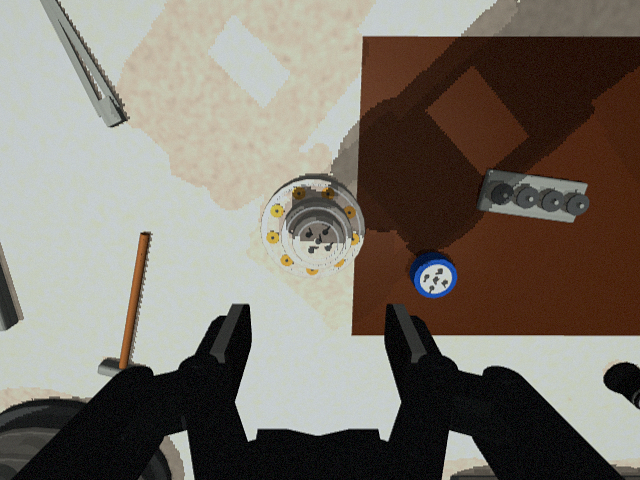

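```bash
python3 - <<'E'
from h import *
p,d,m,T=load("pics/w2.npz"); cv2.imwrite("pics/w2c.png",cv2.resize(p[165:310,250:480],None,fx=3.4,fy=3.4))
go(482.7,-309.5,64.5)
E
```

```text
at [ 481.7 -309.5  190.9] go [  0.    0.9 126.4] rot [ 0.02 -0.    0.1 ] t 2.65 open 59.8 F [ 0.3 -0.   0.1] dist 126.0
```

View pics/w2c.png

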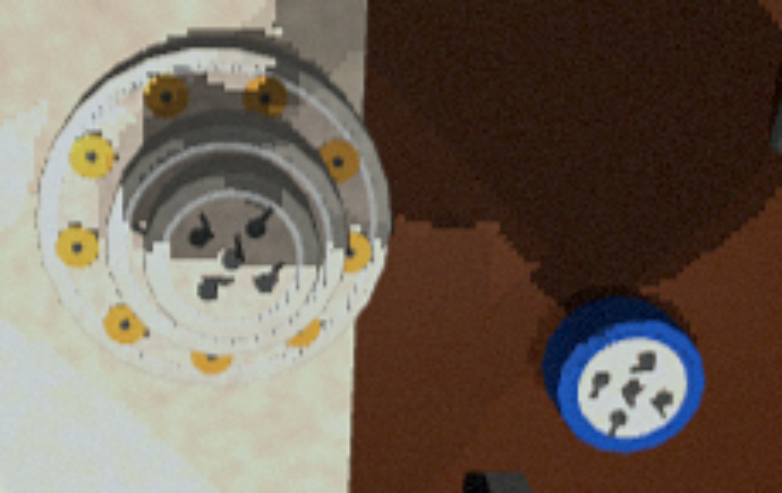

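The candidates for the small tin are the aluminium one on top of the stack (319,237) and the blue one on the pad (435,275). The aluminium one matches the description, and the crop confirms it.

apply_moves --targets "60 0 1 40 0 0 0;60 0 1 80 0 0 0;60 0 1 105 0 0 0;60 0 1 120 0 0 0;60 0 1 126 0 0 0;60 0 1 126 0 0 0;36 0 1 126 0 0 0;36 0 1 126 0 0 0;36 0 1 126 0 0 0;36 0 1 126 0 0 0" --newtons 25

```text
clock: 3.65
position: [483.0, -311.4, 65.8]
orientation: [0.001, 0.707, 0.707, 0.0]
ft_force: [-0.0, 3.1, 7.0]
opening: 37.3
```

apply_moves --targets "36 0 0 0 0 0 0;36 0 0 0 0 0 0;36 0 0 0 0 0 0"

```text
clock: 3.95
position: [483.0, -311.4, 65.8]
orientation: [0.001, 0.707, 0.707, 0.0]
ft_force: [0.2, 2.5, 7.5]
opening: 37.7
```

```bash
python3 - <<'E'
from h import *
go(385,-235,110)
go(385,-235,23)
E
```

```text
at [ 483.  -311.4   65.8] go [ 76.3 -97.9 -44.5] rot [0.1  0.06 0.  ] t 3.95 open 37.7 F [0.2 2.5 7.5] dist 132.0
at [ 483.  -311.4   65.8] go [ 76.4 -98.1  42.5] rot [0.1  0.06 0.  ] t 3.95 open 37.7 F [0.2 2.5 7.5] dist 131.0
```

```bash
python3 - <<'E'
from h import *
p,d,m,T=snap("wrist","w3")
cv2.imwrite("pics/w3c.png",cv2.resize(p[180:430,170:470],None,fx=2.4,fy=2.4))
E
```

```text
(no output)
```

View pics/w3c.png

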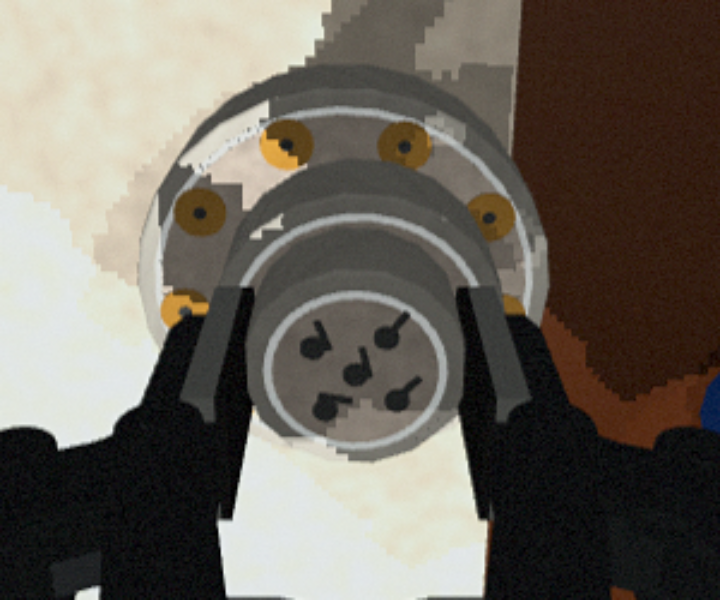

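apply_moves --targets "36 0 0 -2 0 0 0;36 0 0 -5 0 0 0;36 0 0 -10 0 0 0;36 0 0 -20 0 0 0;36 0 0 -40 0 0 0;36 10 -10 -45 0 0 0;36 25 -30 -45 0 0 0;36 45 -60 -45 0 0 0;36 70 -90 -45 0 0 0;36 77 -98 -45 0 0 0"

```text
clock: 5.0
position: [382.2, -232.1, 109.9]
orientation: [-0.001, 0.707, 0.707, 0.0]
ft_force: [-0.0, 0.5, -0.4]
opening: 37.7
```

```bash
python3 - <<'E'
from h import *
p,d,m,T=snap("wrist","w4")
cv2.imwrite("pics/w4c.png",cv2.resize(p[100:430,0:540],None,fx=1.4,fy=1.4))
go(385,-235,23)
E
```

```text
at [ 382.6 -232.4  110. ] go [-2.7  2.5 87. ] rot [-0.06 -0.06 -0.  ] t 5.05 open 37.8 F [-0.5  1.9 -0.1] dist 87.0
```

View pics/w4c.png

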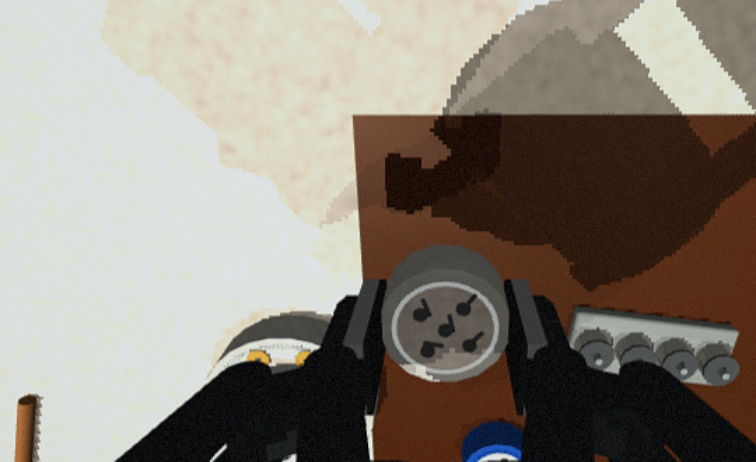

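apply_moves --targets "36 -2 2 40 0 0 0;36 -2 2 65 0 0 0;36 -2 2 78 0 0 0;36 -2 2 83 0 0 0;36 -2 2 85 0 0 0;36 -2 2 85.8 0 0 0;36 -2 2 85.8 0 0 0"

```text
clock: 5.75
position: [387.0, -236.8, 24.1]
orientation: [0.001, 0.707, 0.707, -0.0]
ft_force: [0.7, -0.3, 0.1]
opening: 37.9
```

```bash
python3 - <<'E'
from h import *
go(385,-235,23)
E
```

```text
at [ 387.  -236.8   24.1] go [ 1.8 -2.   1.1] rot [ 0.05  0.06 -0.  ] t 5.75 open 37.9 F [ 0.7 -0.3  0.1] dist 3.0
```

apply_moves --targets "36 0 0 0.5 0 0 0;36 0 0 1 0 0 0;36 0 0 1 0 0 0"

```text
clock: 6.05
position: [386.9, -236.7, 23.8]
orientation: [0.001, 0.707, 0.707, -0.0]
ft_force: [-1.5, 0.8, 11.7]
opening: 37.9
```

apply_moves --targets "60 0 0 -0.5 0 0 0;60 0 0 -0.5 0 0 0;60 0 0 -0.5 0 0 0;60 0 0 -0.5 0 0 0;80 0 0 -20 0 0 0;80 0 0 -60 0 0 0;80 0 0 -110 0 0 0;80 0 0 -110 0 0 0"

```text
clock: 6.85
position: [388.2, -237.9, 137.5]
orientation: [0.005, 0.707, 0.707, -0.0]
ft_force: [0.9, -0.0, -0.4]
opening: 80.0
```

```bash
python3 - <<'E'
from h import *
go(471,-310,150)
E
```

```text
at [ 388.2 -237.9  137.5] go [-72.2  82.8 -11.4] rot [0.4  0.42 0.01] t 6.85 open 80.0 F [ 0.9 -0.  -0.4] dist 110.0
```

apply_moves --targets "80 -20 25 -12 0 0 0;80 -60 70 -12 0 0 0;80 -72 83 -12 0 0 0;80 -72 83 -12 0 0 0;80 -72 83 -12 0 0 0;80 -72 83 -12 0 0 0"

```text
clock: 7.45
position: [468.8, -307.6, 144.1]
orientation: [-0.001, 0.707, 0.707, 0.0]
ft_force: [-0.5, 0.3, -0.2]
opening: 80.3
```

```bash
python3 - <<'E'
from h import *
p,d,m,T=snap("wrist","w5"); X=cloud(d,m,T)
for z,lo,hi in [(42,39,50)]:
    q=(X[...,2]>lo)&(X[...,2]<hi)&(d>200)&(abs(X[...,1]+310)<60)&(abs(X[...,0]-482)<60)
    print(X[q].mean(0)); c=big(q.astype(np.uint8)*255,(0,0,640,480)); print(circ(ray(m,T,c,z)))
q=(X[...,2]>15)&(X[...,2]<50)&(d>200)&(abs(X[...,1]+310)<60)&(abs(X[...,0]-482)<60)
c=big(q.astype(np.uint8)*255,(0,0,640,480)); print(circ(ray(m,T,c,22)))
cv2.imwrite("pics/w5c.png",cv2.resize(p[130:430,150:500],None,fx=2,fy=2))
go(482.7,-309.5,46)
E
```

```text
[ 484.48027438 -310.56106372   41.74921615]
(array([ 485.2, -310.6,   28.3]), np.float64(0.22))
(array([ 486.3, -313.9,   44.4]), np.float64(0.29))
at [ 468.9 -307.6  144.4] go [-1.9 13.9 98.3] rot [-0.05 -0.05  0.  ] t 7.5 open 79.9 F [0.2 0.3 0.7] dist 99.0
```

View pics/w5c.png

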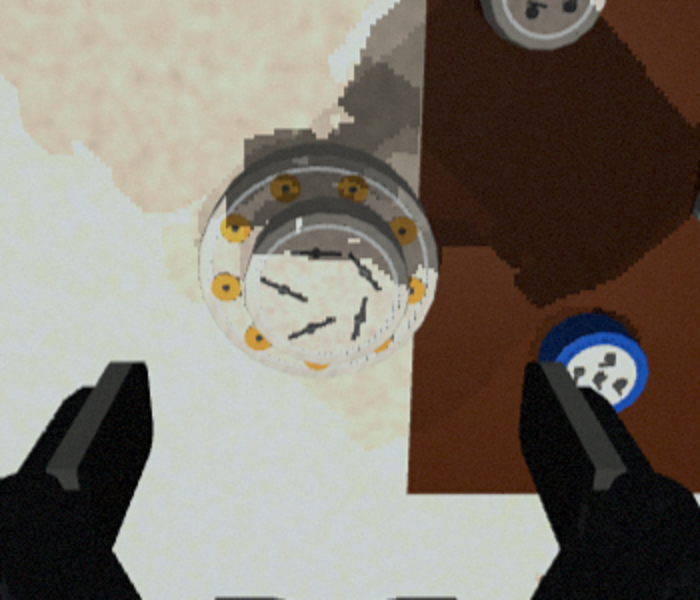

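```bash
python3 - <<'E'
from h import *
go(485.2,-310.6,43.5)
E
```

```text
at [ 468.9 -307.6  144.4] go [ -3.   16.4 100.8] rot [-0.05 -0.05  0.  ] t 7.5 open 79.9 F [0.2 0.3 0.7] dist 102.0
```

apply_moves --targets "80 -3 16 20 0 0 0;80 -3 16 60 0 0 0;80 -3 16 85 0 0 0;80 -3 16 97 0 0 0;80 -3 16 101 0 0 0;80 -3 16 101 0 0 0;62 -3 16 101 0 0 0;58 -3 16 101 0 0 0;54 -3 16 101 0 0 0;54 -3 16 101 0 0 0"

```text
clock: 8.5
position: [485.9, -311.7, 44.9]
orientation: [0.001, 0.707, 0.707, 0.0]
ft_force: [-0.7, 1.0, 5.6]
opening: 55.9
```

apply_moves --targets "54 0 0 0 0 0 0;54 0 0 0 0 0 0"

```text
clock: 8.7
position: [485.9, -311.6, 44.9]
orientation: [0.001, 0.707, 0.707, 0.0]
ft_force: [-1.5, 1.9, 5.7]
opening: 55.8
```

```bash
python3 - <<'E'
from h import *
p,d,m,T=snap("wrist","w6")
cv2.imwrite("pics/w6c.png",cv2.resize(p[150:430,150:500],None,fx=2,fy=2))
go(485.2,-310.6,43.5)
E
```

```text
at [ 485.9 -311.7   44.9] go [ 1.1 -0.7  1.4] rot [ 0.09  0.08 -0.01] t 8.75 open 55.2 F [-1.   1.7  5.2] dist 2.0
```

View pics/w6c.png

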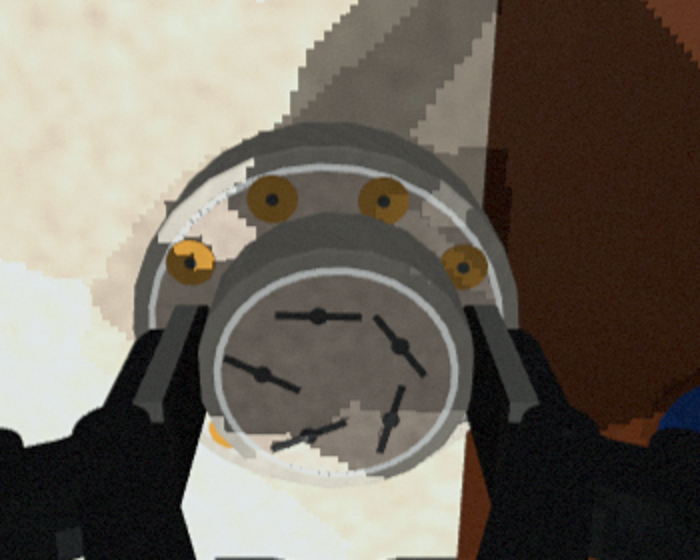

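apply_moves --targets "54 0 0 -2 0 0 0;54 0 0 -5 0 0 0;54 0 0 -15 0 0 0;54 0 0 -35 0 0 0;54 0 0 -60 0 0 0;54 0 0 -70 0 0 0;54 0 0 -70 0 0 0;54 0 0 -70 0 0 0" --newtons 30

```text
clock: 9.55
position: [485.3, -311.2, 112.9]
orientation: [-0.0, 0.707, 0.707, -0.0]
ft_force: [-0.3, 0.4, -0.5]
opening: 55.6
```

```bash
python3 - <<'E'
from h import *
p,d,m,T=snap("wrist","w7")
cv2.imwrite("pics/w7c.png",cv2.resize(p[100:430,100:540],None,fx=1.7,fy=1.7))
X=cloud(d,m,T)
q=(X[...,2]>19)&(X[...,2]<30)&(d>200)&(abs(X[...,1]+310)<60)&(abs(X[...,0]-482)<60)
c=big(q.astype(np.uint8)*255,(0,0,640,480)); P=ray(m,T,c,22); P=P[P[:,0]<485]; print(circ(P,45),circ(P))
go(562.3,83.3,114.5)
E
```

```text
(array([ 488., -314.]), np.float64(6.29)) (array([ 486. , -314. ,   43.5]), np.float64(6.1))
at [ 485.1 -311.   112.5] go [394.4  77.1  -1.6] rot [-0.08 -0.08 -0.01] t 9.6 open 55.6 F [ 0.9 -0.9 -0.6] dist 402.0
```

View pics/w7c.png

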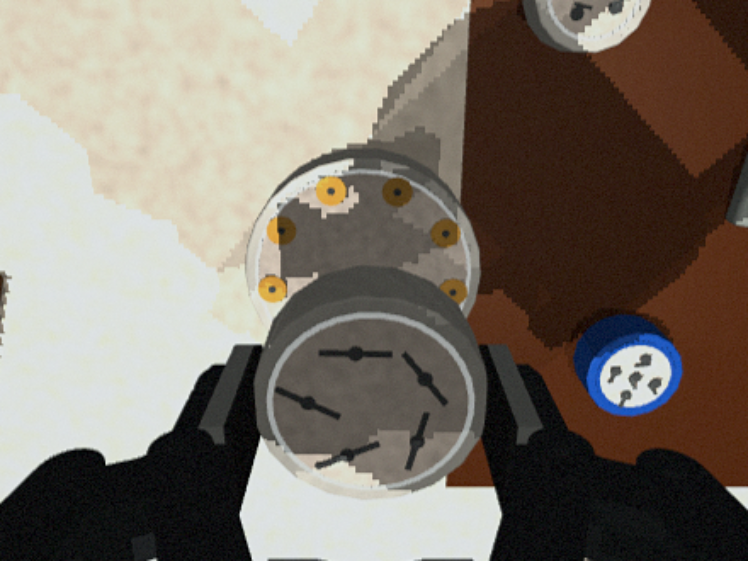

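apply_moves --targets "54 15 3 0 0 0 0;54 45 9 0 0 0 0;54 85 17 0 0 0 0;54 130 26 0 0 0 0;54 175 35 0 0 0 0;54 220 44 0 0 0 0;54 265 53 0 0 0 0;54 310 61 0 0 0 0;54 350 69 0 0 0 0;54 380 75 0 0 0 0"

```text
clock: 10.6
position: [559.8, 72.1, 112.8]
orientation: [-0.001, 0.706, 0.708, -0.0]
ft_force: [0.0, 1.0, -0.0]
opening: 55.6
```

apply_moves --targets "54 10 2 0 0 0 0;54 14 2 0 0 0 0;54 14 2 0 0 0 0;54 14 2 0 0 0 0"

```text
clock: 11.0
position: [562.4, 81.6, 113.4]
orientation: [-0.0, 0.708, 0.707, -0.0]
ft_force: [-0.5, -0.9, -0.5]
opening: 55.7
```

```bash
python3 - <<'E'
from h import *
p,d,m,T=snap("wrist","w8")
cv2.imwrite("pics/w8c.png",cv2.resize(p[100:430,100:640],None,fx=1.45,fy=1.45))
def cush(c):
    sat=p.max(2).astype(int)-p.min(2); M=((p.max(2)<70)&(sat<22)).astype(np.uint8)*255
go(562.7,83.3,23.5)
E
```

```text
at [562.5  81.5 113.4] go [ 1.8  0.3 89.9] rot [-0.02  0.01 -0.09] t 11.05 open 55.5 F [ 0.5 -0.2 -0.7] dist 90.0
```

View pics/w8c.png

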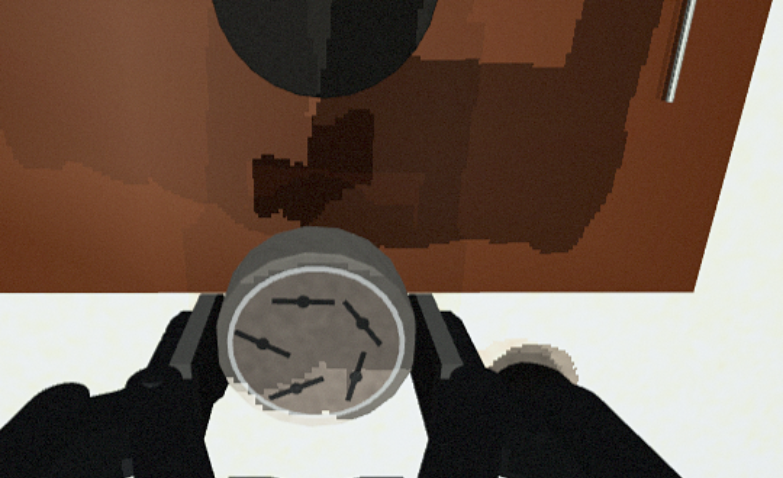

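apply_moves --targets "54 2 0 20 0 0 0;54 2 0 50 0 0 0;54 2 0 75 0 0 0;54 2 0 85 0 0 0;54 2 0 88.5 0 0 0;54 2 0 90 0 0 0;54 2 0 90 0 0 0;54 2 0 90 0 0 0"

```text
clock: 11.85
position: [563.1, 84.5, 24.5]
orientation: [0.001, 0.707, 0.707, 0.001]
ft_force: [-0.6, -0.2, -1.0]
opening: 55.7
```

apply_moves --targets "54 -1 0 0.5 0 0 0;54 -1 0 1 0 0 0;54 -1 0 1 0 0 0"

```text
clock: 12.15
position: [562.8, 83.5, 23.0]
orientation: [0.0, 0.707, 0.707, 0.0]
ft_force: [-1.1, -0.8, 4.2]
opening: 55.7
```

apply_moves --targets "54 0 0 0.5 0 0 0;54 0 0 1 0 0 0;54 0 0 1 0 0 0"

```text
clock: 12.45
position: [562.8, 83.5, 22.9]
orientation: [0.001, 0.707, 0.707, 0.0]
ft_force: [-3.3, -0.9, 14.0]
opening: 55.3
```

Tin is on the bench, so I release it and rise.

apply_moves --targets "54 0 0 -1 0 0 0;58 0 0 -1 0 0 0;64 0 0 -1 0 0 0;74 0 0 -1 0 0 0;80 0 0 -1 0 0 0;80 0 0 -20 0 0 0;80 0 0 -60 0 0 0;70 0 -20 -100 0 0 0;70 0 -20 -100 0 0 0;70 0 -20 -100 0 0 0"

```text
clock: 13.45
position: [542.6, 83.6, 122.0]
orientation: [0.001, 0.707, 0.707, 0.0]
ft_force: [0.5, -1.0, -1.2]
opening: 70.2
```

```bash
python3 - <<'E'
from h import *
p,d,m,T=snap("wrist","w9"); X=cloud(d,m,T)
cv2.imwrite("pics/w9c.png",cv2.resize(p[50:430,100:640],None,fx=1.45,fy=1.45))
q=(X[...,2]>17)&(X[...,2]<27)&(d>150)&(abs(X[...,1]-83)<50)
for lo,hi in [(515,610),(400,515)]:
    M=(q&(X[...,0]>lo)&(X[...,0]<hi)).astype(np.uint8)*255
    c=big(M,(0,0,640,480)); P=ray(m,T,c[(c[:,1]>2)],20); print(circ(P))
go(482,-250,150); go(385,-235,150)
E
```

```text
(array([562. ,  83.7,  28.3]), np.float64(0.23))
(array([460.5,  85.4,  43.7]), np.float64(0.17))
at [542.4  83.6 121. ] go [-333.6  -60.4  -29. ] rot [-0.03 -0.   -0.01] t 13.5 open 70.0 F [-0.6 -0.2  0.7] dist 340.0
at [542.4  83.6 121. ] go [-318.6 -157.4  -28.9] rot [-0.03 -0.   -0.01] t 13.5 open 70.0 F [-0.6 -0.2  0.7] dist 357.0
```

View pics/w9c.png

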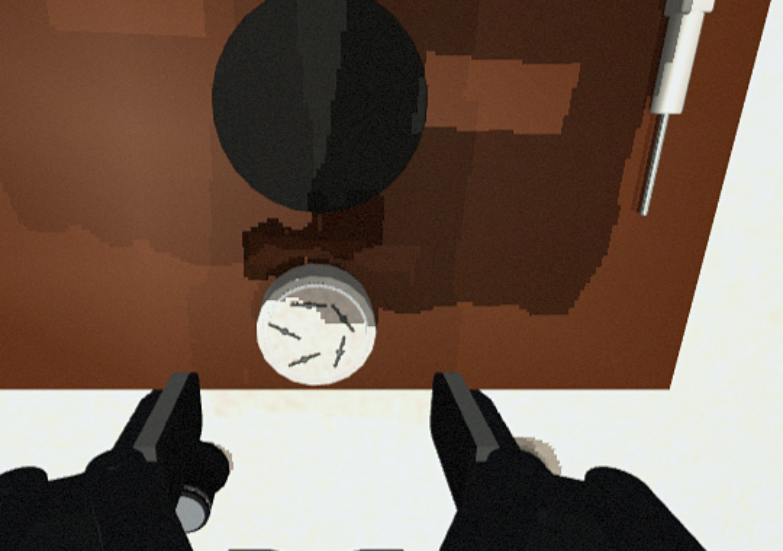

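apply_moves --targets "60 -20 -10 -20 0 0 0;60 -60 -30 -29 0 0 0;60 -105 -52 -29 0 0 0;60 -150 -75 -29 0 0 0;60 -195 -97 -29 0 0 0;60 -240 -119 -29 0 0 0;60 -285 -142 -29 0 0 0;60 -318 -165 -29 0 0 0;60 -318 -165 -29 0 0 0;60 -318 -165 -29 0 0 0"

```text
clock: 14.5
position: [377.1, -234.8, 149.5]
orientation: [-0.001, 0.708, 0.706, 0.0]
ft_force: [-0.4, -0.1, 0.8]
opening: 59.7
```

apply_moves --targets "60 0 0 0 0 0 0;60 0 0 0 0 0 0"

```text
clock: 14.7
position: [378.1, -233.3, 150.2]
orientation: [-0.0, 0.706, 0.708, 0.0]
ft_force: [-0.1, 0.6, 0.1]
opening: 60.1
```

```bash
python3 - <<'E'
from h import *
p,d,m,T=snap("wrist","w10"); X=cloud(d,m,T)
q=(X[...,2]>15)&(X[...,2]<25)&(d>150)&(np.hypot(X[...,1]+237,X[...,0]-386)<35)
c=big(q.astype(np.uint8)*255,(0,0,640,480)); print(circ(ray(m,T,c,18)))
snap("top","t1")
cv2.imwrite("pics/w10c.png",cv2.resize(p[50:430,50:590],None,fx=1.45,fy=1.45))
go(386,-237,24)
E
```

```text
(array([ 386.5, -236.6,   19.4]), np.float64(0.22))
at [ 378.  -233.5  150.4] go [ -3.5   8.  126.4] rot [-0.01 -0.02  0.1 ] t 14.8 open 60.1 F [ 0.1  0.1 -0.8] dist 127.0
```

View pics/w10c.png

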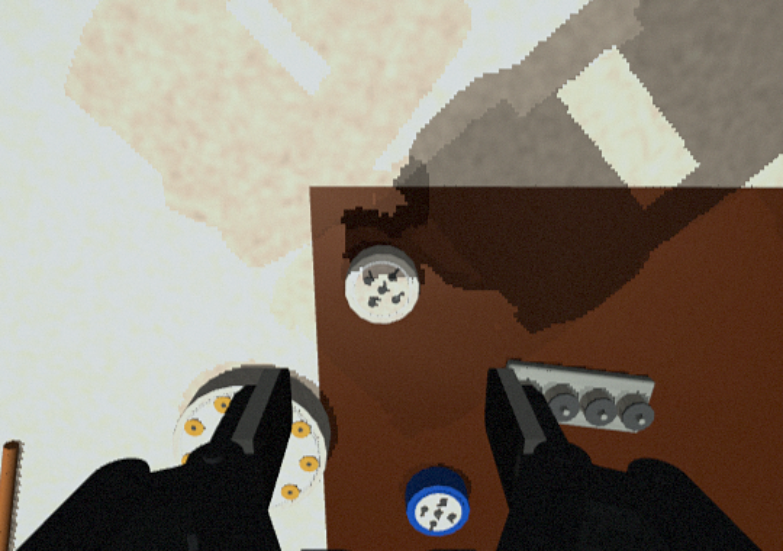

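View pics/t1.png

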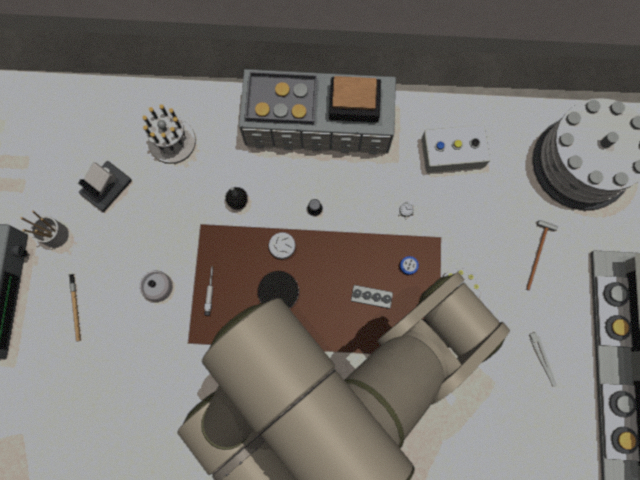

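```bash
python3 - <<'E'
from h import *
p,d,m,T=load("pics/t1.npz"); X=cloud(d,m,T)
M=(p.min(2)>85).astype(np.uint8)*255; M=cv2.morphologyEx(M,cv2.MORPH_CLOSE,np.ones((5,5),np.uint8))
c=big(M,(262,231,40,30)); print(len(c)); P=ray(m,T,c,20); print(circ(P),circ(P,28.5))
go(386.5,-236.6,24.2)
E
```

```text
77
(array([563.2,  82. ,  29.4]), np.float64(1.04)) (array([562.9,  82.1]), np.float64(1.25))
at [ 378.  -233.5  150.4] go [ -3.1   8.5 126.2] rot [-0.01 -0.02  0.1 ] t 14.8 open 60.1 F [ 0.1  0.1 -0.8] dist 126.0
```

apply_moves --targets "60 -3 8.5 30 0 0 0;60 -3 8.5 75 0 0 0;60 -3 8.5 105 0 0 0;60 -3 8.5 120 0 0 0;60 -3 8.5 126 0 0 0;60 -3 8.5 126 0 0 0;44 -3 8.5 126 0 0 0;36 -3 8.5 126 0 0 0;36 -3 8.5 126 0 0 0;36 -3 8.5 126 0 0 0" --newtons 25

```text
clock: 15.8
position: [386.5, -237.6, 25.6]
orientation: [0.001, 0.707, 0.707, 0.0]
ft_force: [0.4, 1.9, 6.3]
opening: 37.8
```

apply_moves --targets "36 0 0 0 0 0 0;36 0 0 0 0 0 0"

```text
clock: 16.0
position: [386.5, -237.6, 25.6]
orientation: [0.001, 0.707, 0.707, 0.0]
ft_force: [-0.0, 2.6, 6.6]
opening: 37.8
```

apply_moves --targets "36 0 0 -2 0 0 0;36 0 0 -6 0 0 0;36 0 0 -20 0 0 0;36 0 0 -50 0 0 0;36 0 0 -85 0 0 0;36 0 0 -100 0 0 0;36 0 0 -100 0 0 0"

```text
clock: 16.7
position: [386.6, -238.0, 126.6]
orientation: [0.002, 0.707, 0.707, -0.0]
ft_force: [0.1, 0.8, -0.9]
opening: 37.5
```

```bash
python3 - <<'E'
from h import *
p,d,m,T=load("pics/w10.npz")
from plant import bot
p,d,m,T=snap("wrist","w11"); s=bot.state()
X=cloud(d,m,T); q=R.from_quat(s['orientation'][[1,2,3,0]]).as_matrix(); Y=(X-s['position'])@q
cv2.imwrite("pics/w11c.png",cv2.resize(p[50:480,50:590],None,fx=1.4,fy=1.4))
go(486,-314,124)
E
```

```text
at [ 386.1 -237.5  125.1] go [-76.5  99.9   1.4] rot [ 0.08  0.08 -0.01] t 16.75 open 37.7 F [-0.1 -0.4  0.7] dist 126.0
```

View pics/w11c.png

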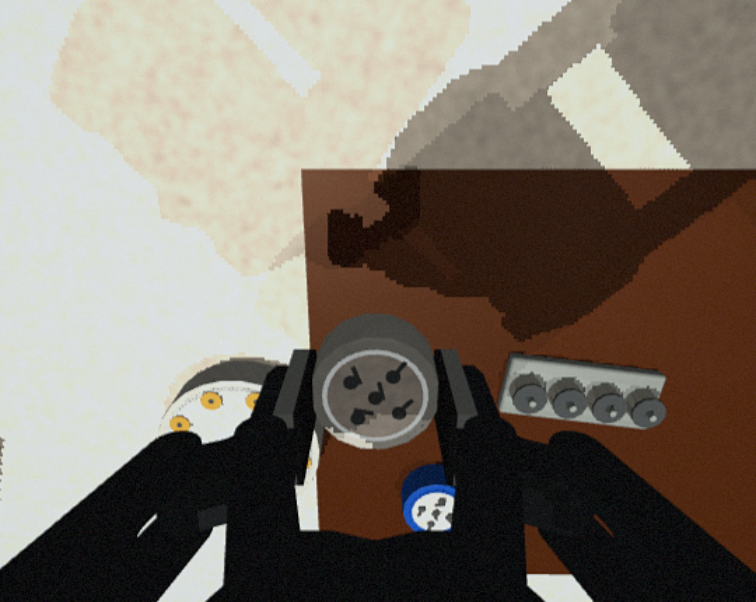

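apply_moves --targets "36 -10 15 -5 0 0 0;36 -30 50 -20 0 0 0;36 -50 95 -25 0 0 0;36 -76 140 -25 0 0 0;36 -76 160 -25 0 0 0;36 -76 160 -25 0 0 0;36 -76 160 -25 0 0 0;36 -76 160 -25 0 0 0"

```text
clock: 17.55
position: [545.0, -313.0, 148.8]
orientation: [-0.001, 0.707, 0.707, -0.0]
ft_force: [0.6, 0.0, 0.3]
opening: 37.5
```

```bash
python3 - <<'E'
from h import *
p,d,m,T=snap("wrist","w12"); X=cloud(d,m,T)
q=(X[...,2]>18.5)&(X[...,2]<28)&(d>200)&(np.hypot(X[...,1]+314,X[...,0]-486)<55)
c=big(q.astype(np.uint8)*255,(0,0,640,480)); P=ray(m,T,c,22); print(circ(P),circ(P,44.5))
c,n=circ(P); x=c[0]; 
p2=p.copy()
th=np.linspace(0,6.28,60); U=proj(m,T,np.c_[c[0]+44.5*np.cos(th),c[1]+44.5*np.sin(th),22+0*th])
for u in U: cv2.circle(p2,tuple(u.astype(int)),1,(0,0,255),-1)
cv2.imwrite("pics/w12c.png",cv2.resize(p2[80:480,50:590],None,fx=1.4,fy=1.4))
go(486,-314,124)
E
```

```text
(array([ 487.2, -313.8,   44.1]), np.float64(0.17)) (array([ 487.3, -313.8]), np.float64(0.41))
at [ 545.1 -313.1  149.2] go [ -0.9 -59.1  25.3] rot [-0.06 -0.04 -0.03] t 17.6 open 37.5 F [ 0.7  0.1 -0. ] dist 64.0
```

View pics/w12c.png

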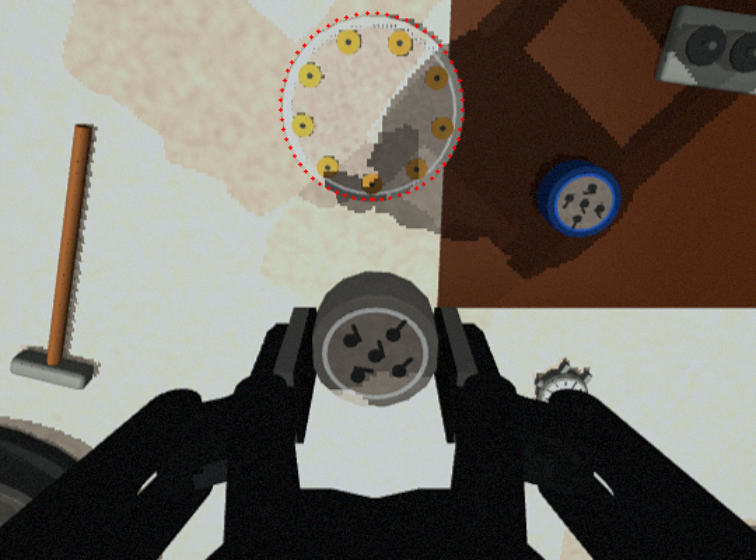

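```bash
python3 - <<'E'
from h import *
go(486.6,-313.9,60)
E
```

```text
at [ 545.1 -313.1  149.2] go [ -0.9 -58.4  89.3] rot [-0.06 -0.04 -0.03] t 17.6 open 37.5 F [ 0.7  0.1 -0. ] dist 107.0
```

apply_moves --targets "36 0 -20 0 0 0 0;36 -1 -50 20 0 0 0;36 -1 -58.5 55 0 0 0;36 -1 -58.5 80 0 0 0;36 -1 -58.5 95 0 0 0;36 -1 -58.5 99 0 0 0;36 -1 -58.5 99 0 0 0;36 -1 -58.5 99 0 0 0;36 -1 -58.5 99 0 0 0"

```text
clock: 18.5
position: [487.8, -314.6, 51.6]
orientation: [0.001, 0.707, 0.707, -0.0]
ft_force: [-0.6, 0.5, -0.3]
opening: 37.4
```

```bash
python3 - <<'E'
from h import *
p,d,m,T=snap("wrist","w13")
cv2.imwrite("pics/w13c.png",cv2.resize(p[130:430,170:490],None,fx=2,fy=2))
go(486.6,-313.9,47.6)
E
```

```text
at [ 487.8 -314.6   51.4] go [ 0.7 -1.2  3.8] rot [ 0.06  0.06 -0.  ] t 18.55 open 38.0 F [-0.   0.4  0.3] dist 4.0
```

View pics/w13c.png

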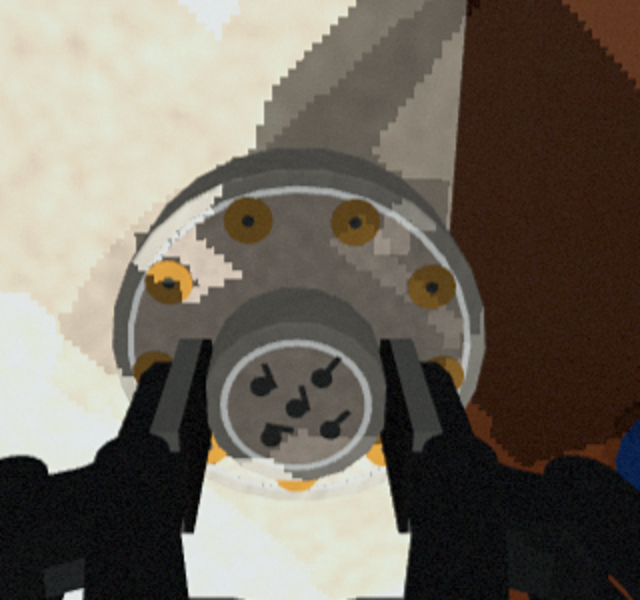

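apply_moves --targets "36 0.5 -1 2 0 0 0;36 0.5 -1 3 0 0 0;36 0.5 -1 4 0 0 0;36 0.5 -1 4.5 0 0 0;36 0.5 -1 4.5 0 0 0"

```text
clock: 19.05
position: [486.5, -313.8, 47.5]
orientation: [0.0, 0.707, 0.707, -0.0]
ft_force: [-4.4, 3.2, 14.9]
opening: 37.8
```

Contact, so I release and rise, then head toward the watch.

apply_moves --targets "40 0 0 -1 0 0 0;46 0 0 -1 0 0 0;54 0 0 -1 0 0 0;62 0 0 -1 0 0 0;62 0 0 -1 0 0 0;62 0 0 -15 0 0 0;62 0 0 -50 0 0 0;62 0 0 -90 0 0 0;62 0 0 -100 0 0 0;62 0 0 -100 0 0 0"

```text
clock: 20.05
position: [486.9, -314.3, 147.4]
orientation: [0.002, 0.707, 0.707, 0.0]
ft_force: [-0.8, 0.5, -0.8]
opening: 62.2
```

```bash
python3 - <<'E'
from h import *
p,d,m,T=snap("wrist","w14"); X=cloud(d,m,T)
r=np.hypot(X[...,1]+314,X[...,0]-486)
for z,lo,hi in [(40,37,45),(22,18.5,45)]:
    q=(X[...,2]>lo)&(X[...,2]<hi)&(d>150)&(r<52); c=big(q.astype(np.uint8)*255,(0,0,640,480)); print(circ(ray(m,T,c,z)))
cv2.imwrite("pics/w14c.png",cv2.resize(p[130:430,170:490],None,fx=2,fy=2))
go(650,-197,190)
E
```

```text
(array([ 486.5, -313.7,   19.4]), np.float64(0.23))
(array([ 486.8, -313.9,   44.2]), np.float64(0.18))
at [ 486.4 -313.8  145.7] go [116.8 163.6 -44.3] rot [ 0.  0. -0.] t 20.1 open 62.2 F [ 0.2 -0.3 -0.7] dist 206.0
```

View pics/w14c.png

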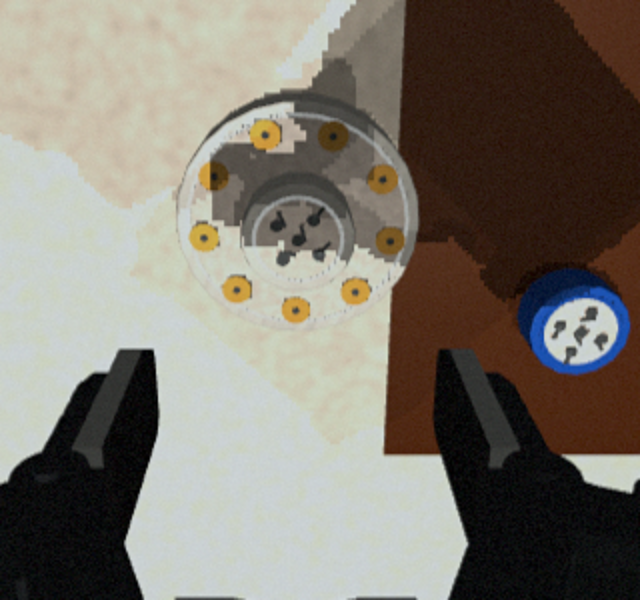

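apply_moves --targets "62 20 30 -20 0 0 0;62 45 65 -44 0 0 0;62 75 105 -44 0 0 0;62 100 140 -44 0 0 0;62 117 163 -44 0 0 0;62 117 163 -44 0 0 0;62 117 163 -44 0 0 0;62 117 163 -44 0 0 0"

```text
clock: 20.9
position: [648.7, -197.6, 188.8]
orientation: [-0.001, 0.708, 0.707, -0.0]
ft_force: [-0.5, 0.6, 0.5]
opening: 62.2
```

```bash
python3 - <<'E'
from h import *
p,d,m,T=snap("wrist","w15"); 
u=proj(m,T,[661,-197,5])[0].astype(int); print(u)
cv2.imwrite("pics/w15c.png",cv2.resize(p[u[1]-50:u[1]+50,u[0]-60:u[0]+60],None,fx=6,fy=6,interpolation=cv2.INTER_CUBIC)); cv2.imwrite("pics/w15f.png",p)
go(650,-197,190)
E
```

```text
[317 233]
at [ 648.7 -197.8  189.3] go [ 0.8  1.3 -0.7] rot [-0.07 -0.03 -0.09] t 20.95 open 62.0 F [ 0.4 -0.2  1.1] dist 2.0
```

View pics/w15c.png

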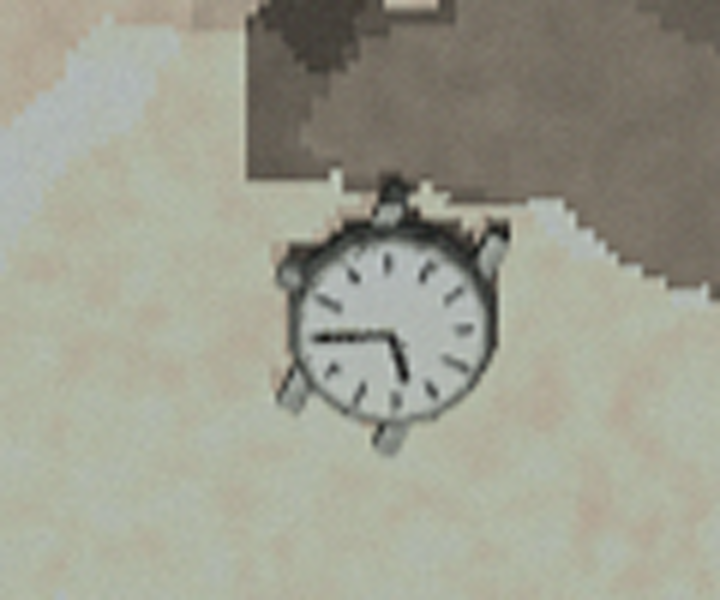

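View pics/w15f.png

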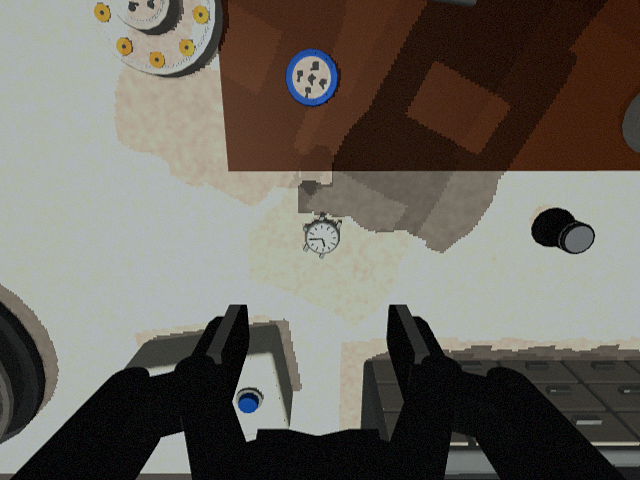

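```bash
python3 - <<'E'
from h import *
p,d,m,T=load("pics/w15.npz"); X=cloud(d,m,T)
pix=lambda u,v:(257+u/6-.4,183+v/6-.4)
print("case",ray(m,T,[pix(393,326)],9.5))
L=[pix(393,190),pix(497,235),pix(288,398),pix(386,445)]
P=ray(m,T,L,4); print(P.round(1)); a=P[:2].mean(0);b=P[2:].mean(0); print((a+b)/2,b-a,np.linalg.norm(b-a),np.degrees(np.arctan2((b-a)[1],(b-a)[0])))
q=(X[...,2]>6)&(np.hypot(X[...,0]-661,X[...,1]+197)<30); print(q.sum(),X[q].mean(0))
c=big(q.astype(np.uint8)*255,(0,0,640,480)); print(circ(ray(m,T,c,8)))
E
```

```text
case [[ 663.21382944 -193.33920462    9.5       ]]
[[ 643.8 -193.3    4. ]
 [ 650.8 -177.8    4. ]
 [ 676.6 -209.4    4. ]
 [ 684.4 -194.3    4. ]]
[ 663.87651032 -193.68662813    4.        ] [ 33.20248789 -16.29934926   0.        ] 36.9874842156951 -26.146766297893823
7208 [ 642.17791491 -196.79106418  215.29765429]
(array([ 924.2, -198.1,   61.5]), np.float64(13.91))
```

```bash
python3 - <<'E'
from h import *
go(663.5,-193.5,160,-26)
E
```

```text
at [ 648.7 -197.8  189.3] go [ 4.3 14.8 29.3] rot [-7.0000e-02  6.0000e-02  1.1591e+02] t 20.95 open 62.0 F [ 0.4 -0.2  1.1] dist 33.0
```

apply_moves --targets "56 4 15 5 0 0 8.5;56 4 15 10 0 0 17;56 4 15 15 0 0 25.5;56 4 15 20 0 0 34;56 4 15 25 0 0 42.5;56 4 15 29 0 0 51;56 4 15 29 0 0 59.5;56 4 15 29 0 0 68;56 4 15 29 0 0 76.5;56 4 15 29 0 0 85"

```text
clock: 21.95
position: [663.8, -193.9, 161.0]
orientation: [-0.0, 0.999, 0.04, -0.0]
ft_force: [0.5, 0.7, 1.2]
opening: 56.2
```

```bash
python3 - <<'E'
from h import *
go(663.5,-193.5,160,-26)
E
```

```text
at [ 663.8 -193.9  161. ] go [-0.3 -0.5  1. ] rot [-0.000e+00  1.000e-02  3.056e+01] t 21.95 open 56.2 F [0.5 0.7 1.2] dist 1.0
```

apply_moves --targets "56 0 0 1 0 0 8.5;56 0 0 1 0 0 17;56 0 0 1 0 0 25.5;56 0 0 1 0 0 30.6;56 0 0 1 0 0 30.6;56 0 0 1 0 0 30.6;56 0 0 1 0 0 30.6"

```text
clock: 22.65
position: [664.3, -193.3, 160.1]
orientation: [0.0, 0.975, -0.221, -0.0]
ft_force: [0.0, 0.5, 0.2]
opening: 55.6
```

```bash
python3 - <<'E'
from h import *
p,d,m,T=snap("wrist","w16"); 
u=proj(m,T,[663.5,-193.5,5])[0].astype(int); print(u)
o=u-[60,50]; print(o)
cv2.imwrite("pics/w16c.png",cv2.resize(p[o[1]:o[1]+100,o[0]:o[0]+120],None,fx=6,fy=6,interpolation=cv2.INTER_CUBIC)); cv2.imwrite("pics/w16f.png",p)
go(663.5,-193.5,160,-26)
E
```

```text
[315 231]
[255 181]
at [ 664.4 -193.2  160.1] go [-0.7  0.7  0.1] rot [0.   0.   0.46] t 22.7 open 55.9 F [-0.5 -0.   0.3] dist 1.0
```

View pics/w16c.png

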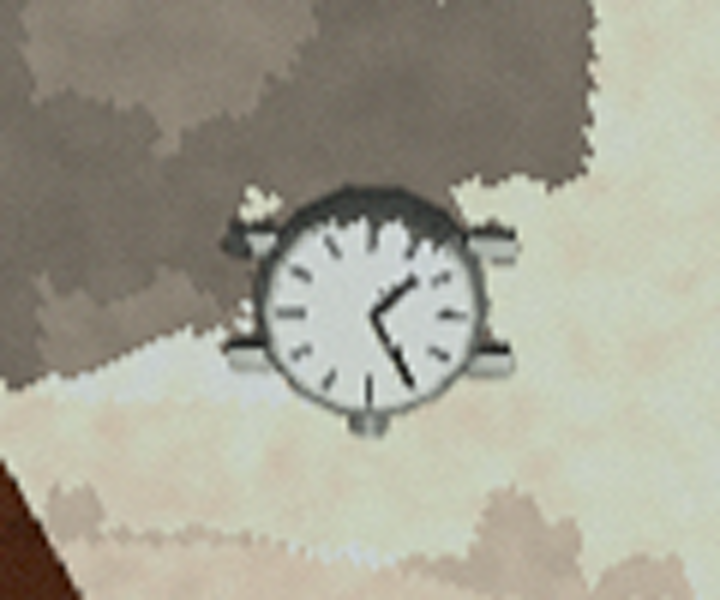

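View pics/w16f.png

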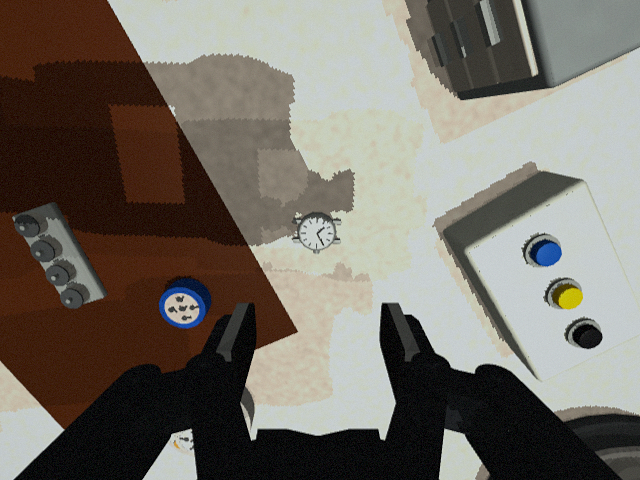

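```bash
python3 - <<'E'
from h import *
p,d,m,T=load("pics/w16.npz"); X=cloud(d,m,T)
pix=lambda u,v:(255+u/6-.4,181+v/6-.4)
print("case",ray(m,T,[pix(372.5,302)],9.5)); 
P=ray(m,T,[pix(228,300),pix(515,302)],4); print(P,P.mean(0),np.linalg.norm(P[0]-P[1]),np.degrees(np.arctan2(*(P[1]-P[0])[[1,0]])))
C=np.load("camT.npy"); Y=cloud(d,m,C); g=(d>0)&(Y[...,2]<25)&(Y[...,1]>-40)
for a in range(-100,25,10):
    q=g&(Y[...,2]>=a)&(Y[...,2]<a+10); 
    if q.any(): print(a,np.percentile(Y[q][:,0],[0.5,99.5]).round(0))
B=(X[...,2]>12)&(X[...,0]>700)&(X[...,2]<200); print(X[B][:,0].min(), np.percentile(X[B][:,0],.5))
B&=(X[...,1]<-150);print(np.percentile(X[B][:,0],.5))
go(663.5,-193.5,160,-26)
E
```

```text
case [[ 665.05647181 -191.90168905    9.5       ]]
[[ 646.65690887 -184.65951835    4.        ]
 [ 681.84254981 -201.85234969    4.        ]] [ 664.24972934 -193.25593402    4.        ] 39.16149611638872 -26.041616379732435
-80 [-20.  18.]
-70 [-64.  65.]
-60 [-63.  64.]
-50 [-61.  63.]
-40 [-59.  61.]
-30 [-57.  58.]
-20 [-40.  42.]
-10 [-41.  42.]
0 [-41.  42.]
10 [-39.  40.]
700.0032482543887 700.6911645293044
700.4675516818635
at [ 664.4 -193.2  160.1] go [-0.7  0.7  0.1] rot [0.   0.   0.46] t 22.7 open 55.9 F [-0.5 -0.   0.3] dist 1.0
```

```bash
python3 - <<'E'
from h import *
p,d,m,T=load("pics/top0.npz"); X=cloud(d,m,T)
q=(X[...,2]>20)&(X[...,0]>700)&(X[...,0]<900)&(X[...,1]<-150)&(X[...,1]>-350); print(np.percentile(X[q],[1,99],axis=0))
print(X[165:176:2,440,:].round(0))
E
```

```text
[[ 756.52890676 -348.59694566   22.86368331]
 [ 856.43893064 -225.88477966   65.13034787]]
[[ 758. -263.   51.]
 [ 759. -266.   37.]
 [ 756. -267.   32.]
 [ 762. -273.    3.]
 [ 756. -272.    4.]
 [ 753. -273.    1.]]
```

apply_moves --targets "54 0 0 40 0 0 0.4;54 0 0 80 0 0 0.4;54 0 0 110 0 0 0.4;54 0 0 128 0 0 0.4;54 0 0 135 0 0 0.4;54 0 0 137.5 0 0 0.4;54 0 0 137.5 0 0 0.4;54 0 0 137.5 0 0 0.4" --newtons 20

```text
clock: 23.5
position: [665.1, -193.2, 23.9]
orientation: [0.0, 0.974, -0.225, 0.001]
ft_force: [0.5, -0.8, 0.9]
opening: 54.0
```

```bash
python3 - <<'E'
from h import *
p,d,m,T=snap("wrist","w17"); 
cv2.imwrite("pics/w17c.png",cv2.resize(p[200:400,190:450],None,fx=3,fy=3,interpolation=cv2.INTER_CUBIC))
go(664.3,-193.2,22.5,-26)
E
```

```text
at [ 665.1 -193.1   23.8] go [-0.7  0.4  1.3] rot [ 0.   -0.12  0.01] t 23.55 open 54.3 F [ 0.6 -0.2  0.1] dist 2.0
```

View pics/w17c.png

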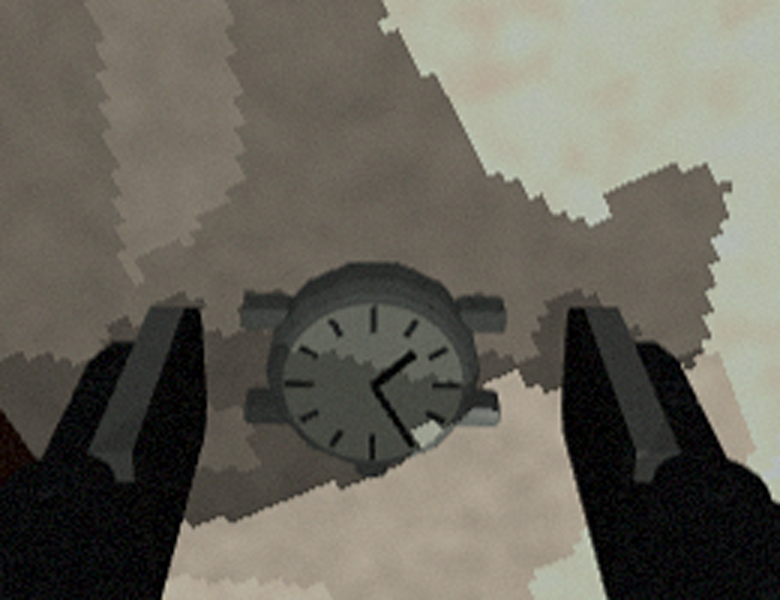

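apply_moves --targets "54 -0.7 0 1 0 0 0;50 -0.7 0 1.2 0 0 0;44 -0.7 0 1.2 0 0 0;40 -0.7 0 1.2 0 0 0;36 -0.7 0 1.2 0 0 0;34 -0.7 0 1.2 0 0 0;34 -0.7 0 1.2 0 0 0;34 -0.7 0 1.2 0 0 0"

```text
clock: 24.35
position: [664.0, -192.6, 21.6]
orientation: [0.0, 0.974, -0.225, 0.0]
ft_force: [-1.7, 1.4, 4.4]
opening: 37.7
```

```bash
python3 - <<'E'
from h import *
p,d,m,T=snap("wrist","w18"); 
cv2.imwrite("pics/w18c.png",cv2.resize(p[200:400,190:450],None,fx=3,fy=3,interpolation=cv2.INTER_CUBIC))
go(664.3,-193.2,22.5,-26)
E
```

```text
at [ 664.  -192.6   21.5] go [ 0.5  0.4 -1. ] rot [-0.   -0.01 -0.  ] t 24.4 open 38.1 F [-1.   0.6  4.2] dist 1.0
```

View pics/w18c.png

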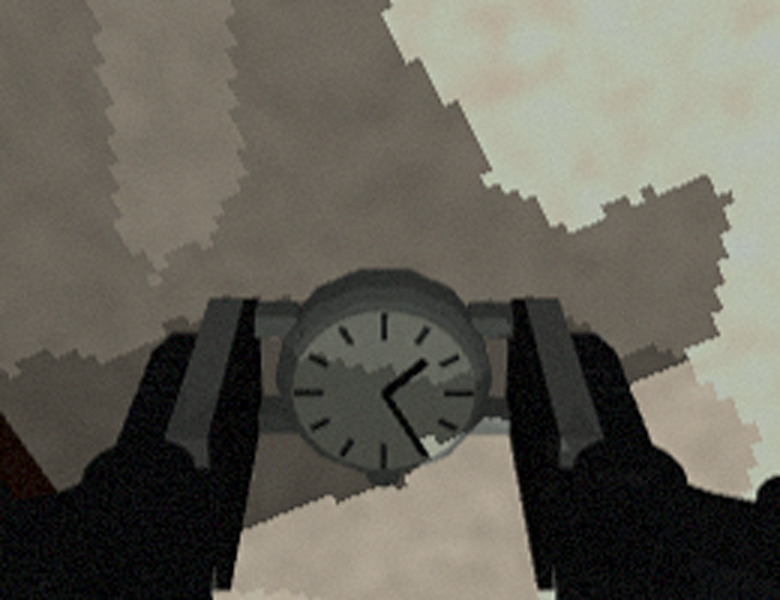

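apply_moves --targets "34 0 0 -1.5 0 0 0;34 0 0 -4 0 0 0;34 0 0 -10 0 0 0;34 0 0 -30 0 0 0;34 0 0 -60 0 0 0;34 0 0 -85 0 0 0;34 0 0 -95 0 0 0;34 0 0 -95 0 0 0;34 0 0 -95 0 0 0"

```text
clock: 25.3
position: [663.5, -192.4, 115.1]
orientation: [-0.0, 0.974, -0.225, -0.001]
ft_force: [-0.0, 0.4, -0.1]
opening: 37.8
```

```bash
python3 - <<'E'
from h import *
p,d,m,T=snap("wrist","w19"); 
cv2.imwrite("pics/w19c.png",cv2.resize(p[200:400,190:450],None,fx=3,fy=3,interpolation=cv2.INTER_CUBIC))
go(458.3,83.3,118,-26)
E
```

```text
at [ 663.3 -192.4  114.7] go [-305.2 -157.8   -2.5] rot [-0.    0.16 -0.01] t 25.35 open 37.7 F [ 0.5 -0.7 -0.7] dist 344.0
```

View pics/w19c.png

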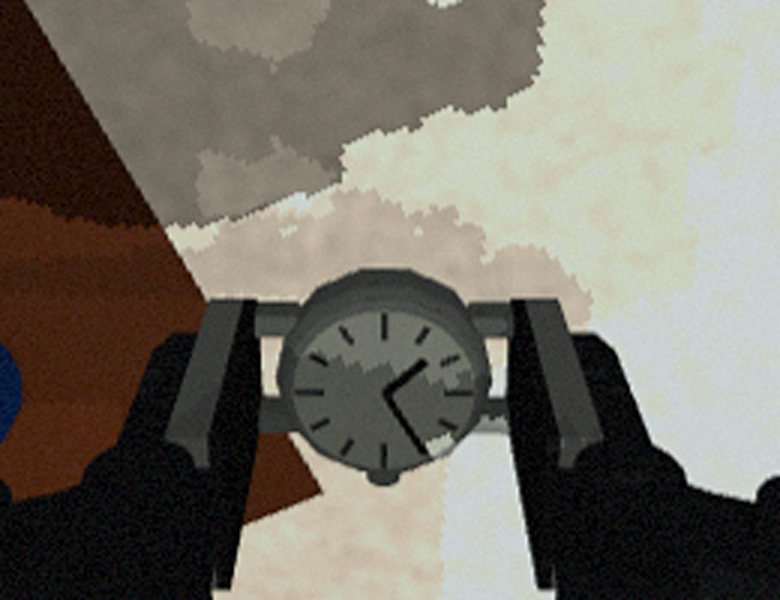

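apply_moves --targets "34 -10 -5 -2 0 0 0;34 -35 -18 -2 0 0 0;34 -72 -37 -2 0 0 0;34 -112 -58 -2 0 0 0;34 -152 -79 -2 0 0 0;34 -192 -99 -2 0 0 0;34 -232 -120 -2 0 0 0;34 -268 -139 -2 0 0 0;34 -295 -153 -2 0 0 0;34 -305 -158 -2 0 0 0"

```text
clock: 26.35
position: [456.4, 85.3, 118.0]
orientation: [0.0, 0.975, -0.224, -0.001]
ft_force: [0.0, 0.5, 0.5]
opening: 37.6
```

apply_moves --targets "34 0 0 0 0 0 0;34 0 0 0 0 0 0;34 0 0 0 0 0 0"

```text
clock: 26.65
position: [459.9, 82.2, 118.2]
orientation: [0.0, 0.974, -0.226, 0.0]
ft_force: [0.1, 0.6, -0.3]
opening: 37.4
```

```bash
python3 - <<'E'
from h import *
p,d,m,T=snap("wrist","w20"); X=cloud(d,m,T)
q=(X[...,2]>16)&(X[...,2]<27)&(d>190)&(np.hypot(X[...,0]-458,X[...,1]-83)<55)
p2=p.copy(); cs,_=cv2.findContours(q.astype(np.uint8)*255,cv2.RETR_EXTERNAL,cv2.CHAIN_APPROX_NONE)
cs=np.vstack([c[:,0] for c in cs if len(c)>25])
P=ray(m,T,cs,20); r=np.hypot(P[:,0]-458.3,P[:,1]-83.3); k=r>40; print(k.sum(),circ(P[k]),circ(P[k],44.3))
for c in cs[k]: cv2.circle(p2,tuple(int(v) for v in c),0,(0,0,255),-1)
cv2.imwrite("pics/w20c.png",cv2.resize(p2[80:430,100:540],None,fx=1.7,fy=1.7,interpolation=cv2.INTER_CUBIC))
go(458.3,83.3,60,-26)
E
```

```text
295 (array([461.3,  86.8,  43.8]), np.float64(0.21)) (array([461.1,  86.5]), np.float64(0.46))
at [459.8  82.2 118.2] go [-1.9 -0.3 58.2] rot [ 0.   -0.02 -0.08] t 26.7 open 37.2 F [ 0.3  0.8 -0.6] dist 58.0
```

View pics/w20c.png

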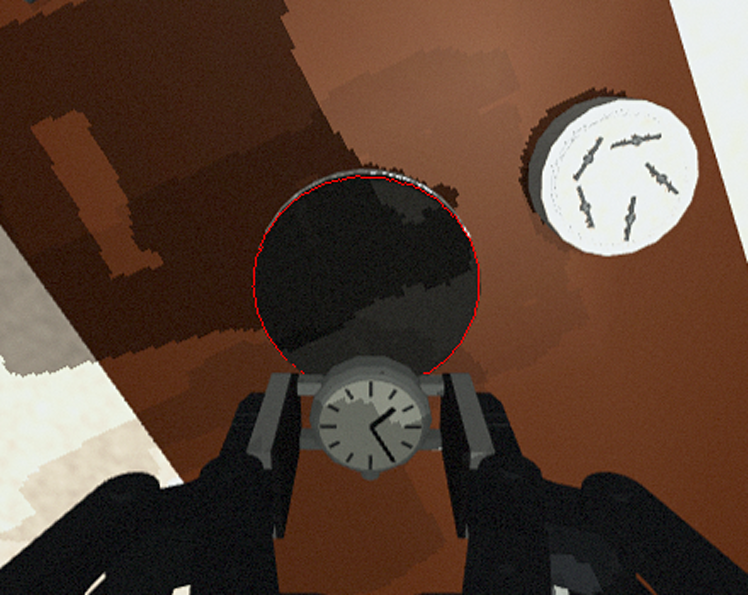

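```bash
python3 - <<'E'
from h import *
p,d,m,T=load("pics/w20.npz"); X=cloud(d,m,T); C=np.load("camT.npy")
Tt=T@np.linalg.inv(C); print("tcp implied",Tt[:3,3].round(1))
r=np.hypot(X[...,0]-460,X[...,1]-85); print("cush z",np.median(X[(r<40)&(d>190)][:,2]))
r=np.hypot(X[...,0]-563,X[...,1]-83); q=(r<45)&(X[...,2]>15)&(X[...,2]<27)
print("med z",np.median(X[(r<25)][:,2])); c=big(q.astype(np.uint8)*255,(0,0,640,480)); P=ray(m,T,c,20); print("med",circ(P))
for f in ["w9","w8","w1"]:
    p,d,m,T=load(f"pics/{f}.npz"); Tt=T@np.linalg.inv(C); print(f,"tcp implied",Tt[:3,3].round(1)); X=cloud(d,m,T); r=np.hypot(X[...,0]-459,X[...,1]-84); q=(r<52)&(X[...,2]>16)&(X[...,2]<27); print(np.median(X[r<35][:,2]))
    c=big(q.astype(np.uint8)*255,(0,0,640,480)); c=c[(c[:,1]>2)]; P=ray(m,T,c,20);print(circ(P),circ(P,44.3))
E
```

```text
tcp implied [460.6  83.8 118. ]
cush z 19.395307847110615
med z 19.959016078533395
med (array([562.4,  84.9,  28.5]), np.float64(0.26))
w9 tcp implied [542.8  83.2 121.8]
19.456243892033655
(array([460.5,  85.4,  43.8]), np.float64(0.16)) (array([460.5,  85.4]), np.float64(0.52))
w8 tcp implied [562.6  81.1 113.2]
19.407516726084367
(array([460.8,  85.4,  43.8]), np.float64(0.15)) (array([460.6,  85.4]), np.float64(0.5))
w1 tcp implied [400.3 -17.5 253.2]
19.229135085641218
(array([459.2,  84.1,  43.9]), np.float64(0.33)) (array([459.2,  84.1]), np.float64(0.44))
```

```bash
python3 - <<'E'
from h import *
p,d,m,T=load("pics/t1.npz")
p2=p.copy(); s=10
o=(250,225); w,h=60,60
im=cv2.resize(p[o[1]:o[1]+h,o[0]:o[0]+w],None,fx=s,fy=s,interpolation=cv2.INTER_CUBIC)
p0,_,_,_=load("pics/top0.npz"); o2=(250,232)
im0=cv2.resize(p0[o[1]+20:o[1]+20+h+5,o[0]:o[0]+w],None,fx=s,fy=s,interpolation=cv2.INTER_CUBIC)
th=np.linspace(0,2*np.pi,200)
def dr(im,o,c,r,col):
    U=(proj(m,T,np.c_[c[0]+r*np.cos(th),c[1]+r*np.sin(th),20+0*th])+.5-o)*s
    cv2.polylines(im,[U.astype(np.int32)],True,col,1)
dr(im,np.array(o),(563,82.1),28.5,(0,255,0)); dr(im0,np.array([o[0],o[1]+20]),(457.8,83.2),44.3,(0,255,0)); dr(im0,np.array([o[0],o[1]+20]),(460.5,84.5),44.3,(0,0,255));dr(im,np.array(o),(562,83.7),28.5,(0,0,255))
cv2.imwrite("pics/tc.png",cv2.resize(np.vstack([im[:350],im0]),None,fx=.6,fy=.6))
E
```

```text
(no output)
```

View pics/tc.png

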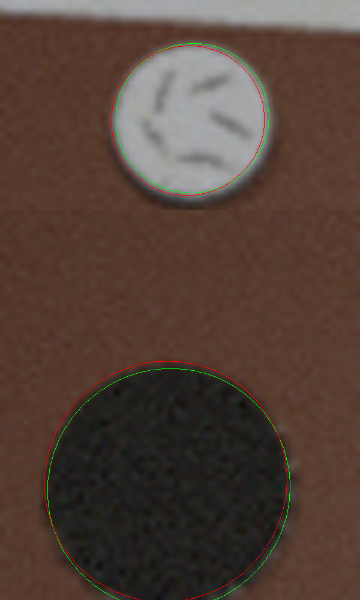

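```bash
python3 - <<'E'
from h import *
p1,d1,m1,T1=snap("side","s2")
for f,ctr,rr in [("side0",(459,84),60),("s2",(562,83),45),("top0",(459,84),60),("t1",(562,83),45),("t1",(459,84),60)]:
    p,d,m,T=load(f"pics/{f}.npz"); X=cloud(d,m,T); r=np.hypot(X[...,0]-ctr[0],X[...,1]-ctr[1])
    zt=np.median(X[(r<20)&(X[...,2]<40)][:,2]); q=(r<rr)&(abs(X[...,2]-zt)<3.5); 
    c=big(cv2.morphologyEx(q.astype(np.uint8)*255,cv2.MORPH_OPEN,np.ones((2,2),np.uint8)),(0,0,640,480)); P=ray(m,T,c+0.0,20); print(f,zt.round(1),circ(P),circ(P,44.3 if rr>50 else 28.5), X[q].mean(0).round(1))
o=(225,190)
cv2.imwrite("pics/s2c.png",cv2.resize(p1[130:330,180:440],None,fx=3,fy=3,interpolation=cv2.INTER_CUBIC))
E
```

```text
side0 19.7 (array([460.5,  77.9,  43.9]), np.float64(0.81)) (array([460.5,  77.8]), np.float64(0.87)) [458.7  80.6  19.5]
s2 19.8 (array([562.4,  76.8,  28. ]), np.float64(1.01)) (array([562.4,  76.8]), np.float64(1.11)) [560.8  79.9  19.7]
top0 21.5 (array([456.6,  81. ,  39.6]), np.float64(3.99)) (array([456.6,  81.3]), np.float64(5.73)) [458.3  83.4  21.3]
t1 21.5 (array([561.5,  83.7,  20.8]), np.float64(5.15)) (array([561.5,  77.1]), np.float64(8.48)) [561.   82.2  21.6]
t1 21.5 (array([461.5,  77.6,  31.3]), np.float64(9.57)) (array([440.4,  80.3]), np.float64(13.07)) [464.3  83.7  21.4]
```

View pics/s2c.png

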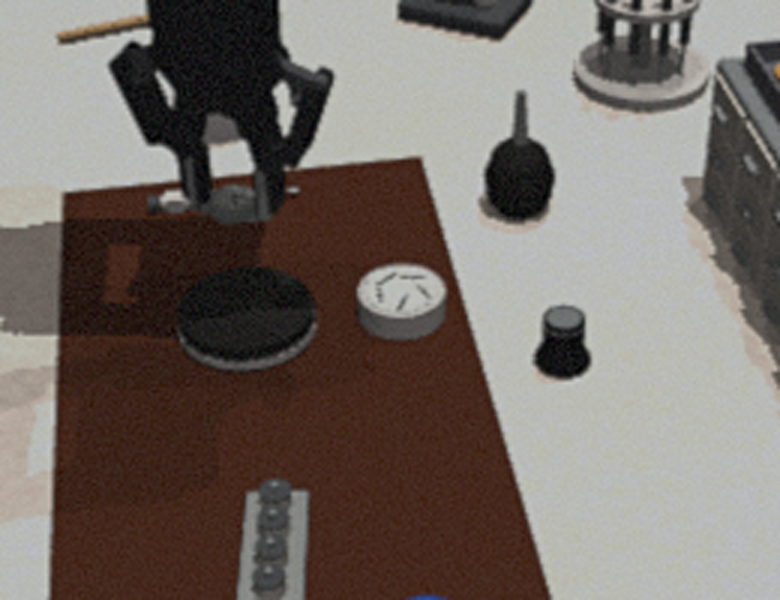

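```bash
python3 - <<'E'
from h import *
go(460.2,84.7,44,-26)
E
```

```text
at [459.7  82.3 118.2] go [-0.6 -2.4 74.2] rot [ 0.   -0.01 -0.08] t 26.75 open 37.7 F [-0.1 -0.3 -0.6] dist 74.0
```

apply_moves --targets "34 -0.6 -2.4 20 0 0 0;34 -0.6 -2.4 45 0 0 0;34 -0.6 -2.4 64 0 0 0;34 -0.6 -2.4 72 0 0 0;34 -0.6 -2.4 74 0 0 0;34 -0.6 -2.4 74 0 0 0;34 -0.6 -2.4 74 0 0 0;34 -0.6 -2.4 74 0 0 0"

```text
clock: 27.55
position: [460.0, 85.5, 45.0]
orientation: [-0.0, 0.974, -0.225, 0.001]
ft_force: [-0.4, 0.4, -0.4]
opening: 37.5
```

```bash
python3 - <<'E'
from h import *
p,d,m,T=snap("wrist","w21"); C=np.load("camT.npy"); print((T@np.linalg.inv(C))[:3,3])
cv2.imwrite("pics/w21c.png",cv2.resize(p[150:450,140:500],None,fx=2.1,fy=2.1,interpolation=cv2.INTER_CUBIC))
go(460.2,84.7,41.5,-26)
E
```

```text
[460.6239447   87.08277186  44.84951514]
at [459.9  85.5  44.9] go [0.6 0.6 3.4] rot [-0.03 -0.07 -0.  ] t 27.6 open 37.6 F [ 0.3 -1.2  0.1] dist 4.0
```

View pics/w21c.png

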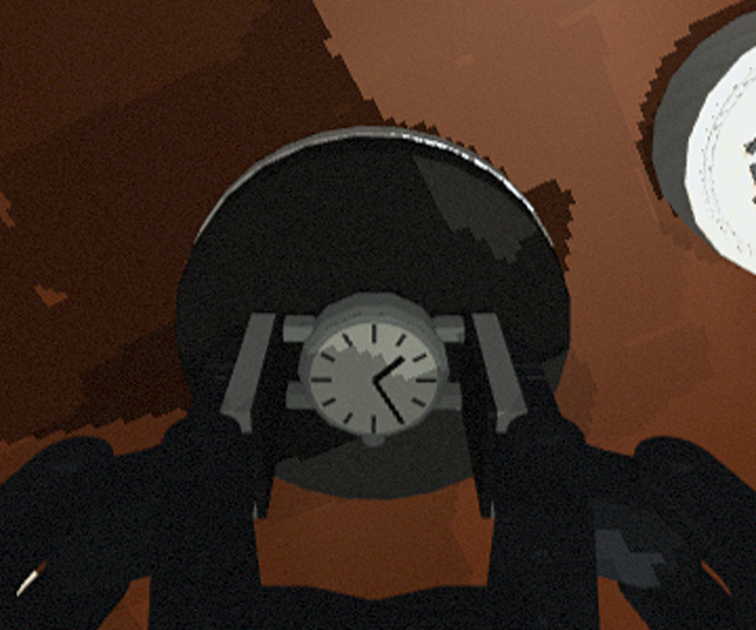

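```bash
python3 - <<'E'
from h import *
p,d,m,T=load("pics/w21.npz")
pix=lambda u,v:(140+u/2.1-.3,150+v/2.1-.3)
E=[(177,310),(180,270),(200,236),(230,195),(300,149),(375,138),(450,158),(510,196),(550,244),(569,300),(280,470),(330,491),(375,497),(420,491),(460,475)]
print(circ(ray(m,T,[pix(*e) for e in E],20)))
w=ray(m,T,[pix(375,379)],33.3); print("watch",w)
E
```

```text
(array([461.6,  87.8,  43.8]), np.float64(0.52))
watch [[460.80797687  84.95568871  33.3       ]]
```

apply_moves --targets "34 0.6 -0.6 1.5 0 0 0;34 0.6 -0.6 2.5 0 0 0;34 0.6 -0.6 3.3 0 0 0;34 0.6 -0.6 3.3 0 0 0;34 0.6 -0.6 3.3 0 0 0"

```text
clock: 28.1
position: [460.5, 85.9, 41.5]
orientation: [-0.0, 0.974, -0.225, 0.0]
ft_force: [-0.1, 0.0, 5.7]
opening: 37.8
```

apply_moves --targets "38 0 0 0 0 0 0;42 0 0 0 0 0 0;48 0 0 -0.5 0 0 0;54 0 0 -0.5 0 0 0;54 0 0 -0.5 0 0 0;54 0 0 -10 0 0 0;54 0 0 -40 0 0 0;54 0 0 -80 0 0 0;54 0 0 -100 0 0 0;54 0 0 -100 0 0 0"

```text
clock: 29.1
position: [461.5, 85.8, 144.1]
orientation: [-0.0, 0.974, -0.225, 0.003]
ft_force: [0.0, -0.4, -0.1]
opening: 54.1
```

```bash
python3 - <<'E'
from h import *
p,d,m,T=snap("wrist","w22")
cv2.imwrite("pics/w22c.png",cv2.resize(p[150:360,180:460],None,fx=2.8,fy=2.8,interpolation=cv2.INTER_CUBIC))
go(452,350,190,40)
E
```

```text
at [460.7  85.8 142.3] go [-123.5 -233.7  -47.8] rot [ 4.0e-02 -1.8e-01 -6.6e+01] t 29.15 open 53.9 F [ 0.2  0.1 -1.1] dist 269.0
```

View pics/w22c.png

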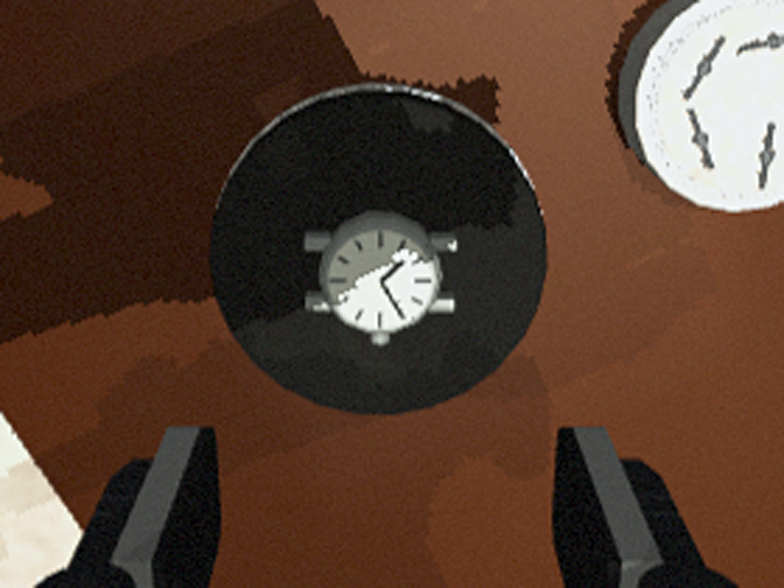

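```bash
python3 - <<'E'
from h import *
p,d,m,T=load("pics/w22.npz"); pix=lambda u,v:(180+u/2.8-.3,150+v/2.8-.3)
E=[(211,250),(215,210),(235,170),(270,130),(320,100),(378,91),(440,104),(500,148),(535,193),(546,250),(535,310),(505,360),(450,397),(380,413),(310,397),(255,357),(225,312)]
C=circ(ray(m,T,[pix(*e) for e in E],20));print(C)
L=ray(m,T,[pix(304,242),pix(456,243),pix(306,302),pix(454,304)],24); print(L.mean(0)); print(ray(m,T,[pix(379,276)],29.5))
M=big(((cloud(d,m,T)[...,2]>15)&(cloud(d,m,T)[...,2]<40)).astype(np.uint8)*255,(230,150,160,160)); print(circ(ray(m,T,M,20)))
E
```

```text
(array([461.6,  86.8,  44. ]), np.float64(0.34))
[461.00299707  84.95530273  24.        ]
[[461.28507573  86.1474382   29.5       ]]
(array([461.3,  86.8,  43.9]), np.float64(0.21))
```

apply_moves --targets "54 -20 -40 -30 0 0 -8;54 -40 -75 -47 0 0 -16;54 -60 -110 -47 0 0 -24;54 -80 -145 -47 0 0 -32;54 -100 -180 -47 0 0 -40;54 -115 -210 -47 0 0 -48;54 -123 -233 -47 0 0 -56;54 -123 -233 -47 0 0 -64;54 -123 -233 -47 0 0 -66;54 -123 -233 -47 0 0 -66"

```text
clock: 30.15
position: [451.6, 349.1, 186.6]
orientation: [0.0, 0.94, 0.342, -0.001]
ft_force: [-0.0, -0.2, -0.5]
opening: 53.8
```

apply_moves --targets "40 0 0 0 0 0 0;40 0 0 0 0 0 0;40 0 0 0 0 0 0"

```text
clock: 30.45
position: [452.0, 349.0, 187.9]
orientation: [0.0, 0.94, 0.342, -0.0]
ft_force: [-0.2, 0.2, 0.1]
opening: 40.1
```

```bash
python3 - <<'E'
from h import *
p,d,m,T=snap("wrist","w23"); X=cloud(d,m,T)
cv2.imwrite("pics/w23c.png",p)
q=(X[...,2]>48)&(X[...,2]<66)&(np.hypot(X[...,0]-452,X[...,1]-350)<40); print(q.sum(),X[q].mean(0))
c=big(q.astype(np.uint8)*255,(0,0,640,480)); print(circ(ray(m,T,c,56)))
print(X[200:280:10,320,:].round(0))
go(452,350,190,40)
E
```

```text
358 [454.95636048 355.42449004  54.76870915]
(array([454.7, 355.7,   7.9]), np.float64(0.29))
[[438. 370.  37.]
 [443. 364.  37.]
 [448. 358.  38.]
 [450. 356.  56.]
 [455. 350.  55.]
 [465. 338.  37.]
 [471. 331.  35.]
 [487. 313.  -0.]]
at [452.1 349.  188. ] go [ 0.6 -0.8 -2. ] rot [-0.    0.01 -0.04] t 30.5 open 40.4 F [-0.5 -0.4  0.1] dist 2.0
```

View pics/w23c.png

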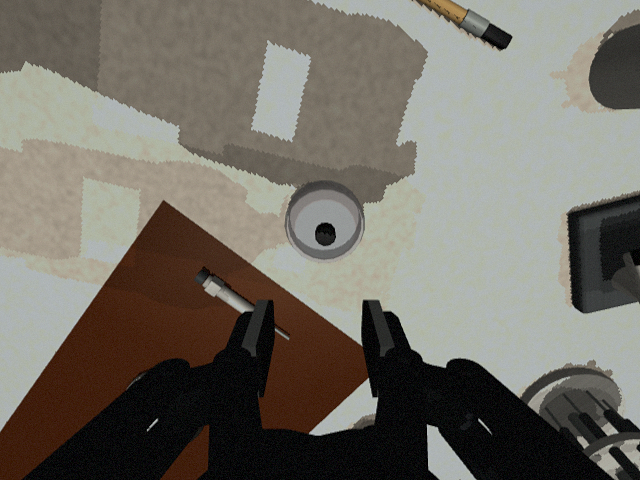

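```bash
python3 - <<'E'
from h import *
go(454.7,355.7,64.2,40)
E
```

```text
at [452.1 349.  188. ] go [  6.3  -3.4 123.8] rot [-0.    0.01 -0.04] t 30.5 open 40.4 F [-0.5 -0.4  0.1] dist 124.0
```

apply_moves --targets "38 6.3 -3.4 40 0 0 0;38 6.3 -3.4 80 0 0 0;38 6.3 -3.4 105 0 0 0;38 6.3 -3.4 115 0 0 0;38 6.3 -3.4 115 0 0 0;38 6.3 -3.4 115 0 0 0" --newtons 35

```text
clock: 31.1
position: [455.3, 356.1, 74.3]
orientation: [-0.0, 0.94, 0.342, 0.001]
ft_force: [-0.4, -0.2, 0.3]
opening: 37.8
```

```bash
python3 - <<'E'
from h import *
p,d,m,T=snap("wrist","w24")
cv2.imwrite("pics/w24c.png",cv2.resize(p[150:450,140:500],None,fx=2.1,fy=2.1,interpolation=cv2.INTER_CUBIC))
go(454.7,355.7,64.2,40)
E
```

```text
at [455.4 356.2  74.6] go [-0.9 -0.1 10.4] rot [ 0.04 -0.16 -0.01] t 31.15 open 38.1 F [ 0.5 -0.4 -0. ] dist 10.0
```

View pics/w24c.png

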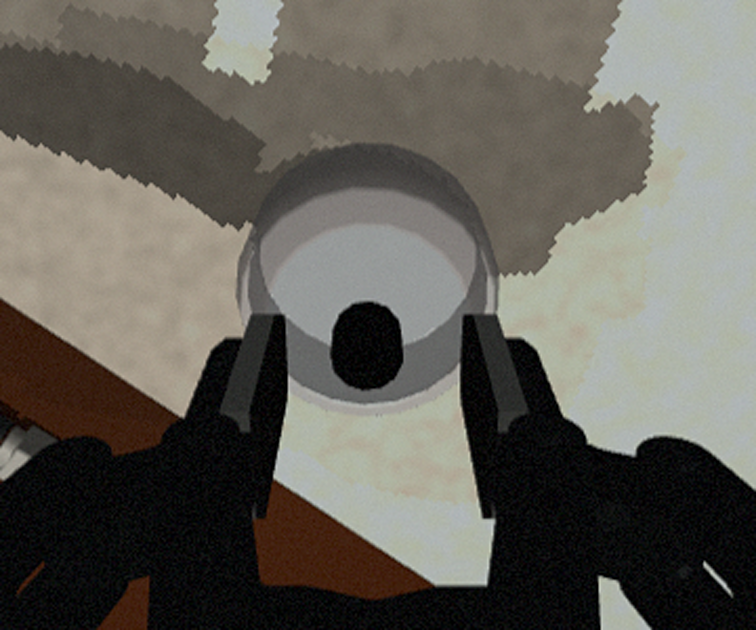

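apply_moves --targets "38 -1.2 0 5 0 0 0;34 -1.2 0 9 0 0 0;30 -1.2 0 10.4 0 0 0;24 -1.2 0 10.4 0 0 0;18 -1.2 0 10.4 0 0 0;12 -1.2 0 10.4 0 0 0;10 -1.2 0 10.4 0 0 0;10 -1.2 0 10.4 0 0 0;10 -1.2 0 10.4 0 0 0"

```text
clock: 32.05
position: [453.9, 355.1, 62.8]
orientation: [-0.0, 0.94, 0.342, 0.0]
ft_force: [0.3, 0.4, 0.4]
opening: 14.3
```

```bash
python3 - <<'E'
from h import *
p,d,m,T=snap("wrist","w25")
cv2.imwrite("pics/w25c.png",cv2.resize(p[150:450,140:500],None,fx=2.1,fy=2.1,interpolation=cv2.INTER_CUBIC))
go(460.7,85.6,164,40)
E
```

```text
at [453.9 355.1  62.8] go [-167.9  210.9 -101.3] rot [ 0.01 -0.03 -0.01] t 32.1 open 14.5 F [0.3 0.5 0.9] dist 288.0
```

View pics/w25c.png

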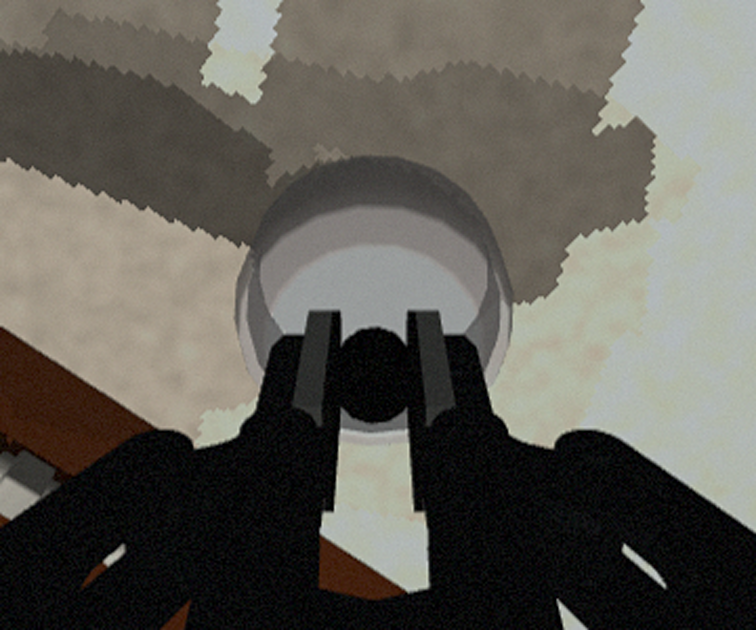

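apply_moves --targets "10 0 0 -2 0 0 0;10 0 0 -6 0 0 0;10 0 0 -20 0 0 0;10 0 0 -45 0 0 0;10 0 0 -75 0 0 0;10 0 0 -90 0 0 0;10 0 0 -95 0 0 0;10 0 0 -95 0 0 0;10 0 0 -95 0 0 0"

```text
clock: 33.0
position: [453.3, 354.8, 156.6]
orientation: [0.0, 0.94, 0.342, -0.001]
ft_force: [-1.0, -0.3, -1.2]
opening: 14.2
```

```bash
python3 - <<'E'
from h import *
p,d,m,T=snap("wrist","w26")
cv2.imwrite("pics/w26c.png",cv2.resize(p[150:450,140:500],None,fx=2.1,fy=2.1,interpolation=cv2.INTER_CUBIC))
go(460.7,85.6,155,40)
E
```

```text
at [453.3 354.8 156.5] go [-167.3  211.     1.7] rot [-0.03  0.12 -0.01] t 33.05 open 14.2 F [ 0.4 -0.2 -0.4] dist 269.0
```

View pics/w26c.png

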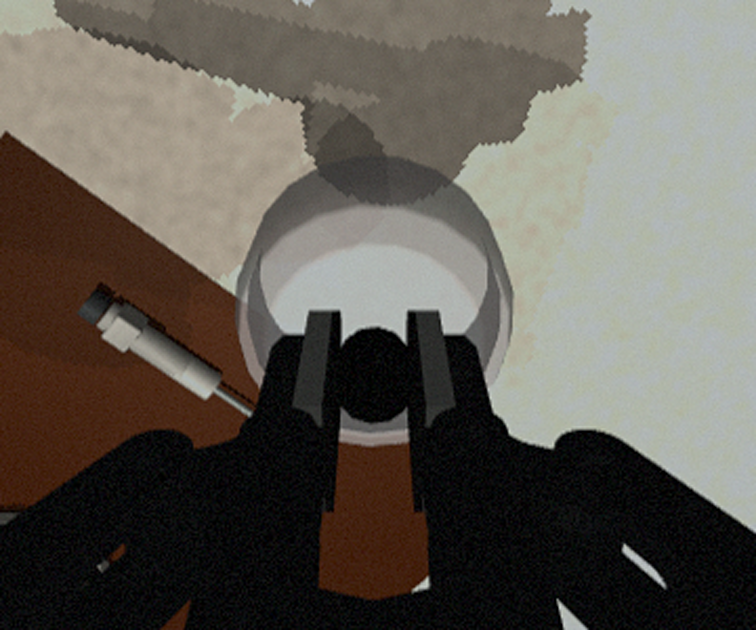

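Lifted level. I carry it over the cushion.

apply_moves --targets "10 -7 9 0 0 0 0;10 -22 28 0 0 0 0;10 -45 57 0 0 0 0;10 -70 88 0 0 0 0;10 -95 119 0 0 0 0;10 -118 149 0 0 0 0;10 -140 176 0 0 0 0;10 -156 197 0 0 0 0;10 -165 208 0 0 0 0;10 -167 211 0 0 0 0"

```text
clock: 34.05
position: [461.1, 84.3, 157.3]
orientation: [-0.0, 0.94, 0.341, -0.0]
ft_force: [-0.3, -0.9, -0.3]
opening: 13.9
```

apply_moves --targets "10 0 0 0 0 0 0;10 0 0 0 0 0 0;10 0 0 0 0 0 0;10 0 0 0 0 0 0"

```text
clock: 34.45
position: [461.3, 86.6, 157.6]
orientation: [-0.0, 0.94, 0.342, -0.0]
ft_force: [-0.1, 0.5, -1.4]
opening: 14.2
```

```bash
python3 - <<'E'
from h import *
p,d,m,T=snap("wrist","w27")
cv2.imwrite("pics/w27c.png",cv2.resize(p[100:450,100:520],None,fx=1.8,fy=1.8,interpolation=cv2.INTER_CUBIC))
go(460.7,85.6,87,40)
E
```

```text
at [461.3  86.6 157.6] go [-1.1  0.3 70.6] rot [-0.    0.    0.05] t 34.5 open 14.1 F [ 0.1  0.4 -0.3] dist 71.0
```

View pics/w27c.png

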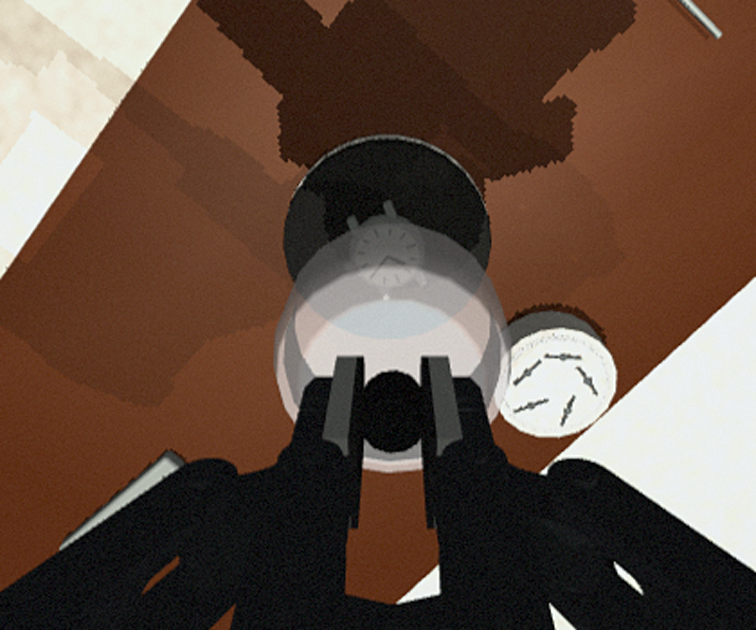

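apply_moves --targets "10 -0.7 0 15 0 0 0;10 -0.7 0 40 0 0 0;10 -0.7 0 58 0 0 0;10 -0.7 0 67 0 0 0;10 -0.7 0 70 0 0 0;10 -0.7 0 71 0 0 0;10 -0.7 0 71 0 0 0;10 -0.7 0 71 0 0 0"

```text
clock: 35.3
position: [461.2, 85.6, 87.2]
orientation: [0.0, 0.94, 0.342, 0.001]
ft_force: [-0.2, -0.1, -0.9]
opening: 14.3
```

```bash
python3 - <<'E'
from h import *
p,d,m,T=snap("wrist","w28")
cv2.imwrite("pics/w28c.png",cv2.resize(p[150:450,140:500],None,fx=2.1,fy=2.1,interpolation=cv2.INTER_CUBIC))
go(460.7,85.6,82.8,40)
E
```

```text
at [461.2  85.6  87.2] go [-0.4 -0.3  4.4] rot [ 0.05 -0.05 -0.  ] t 35.35 open 14.2 F [-0.2 -0.5  0.2] dist 4.0
```

View pics/w28c.png

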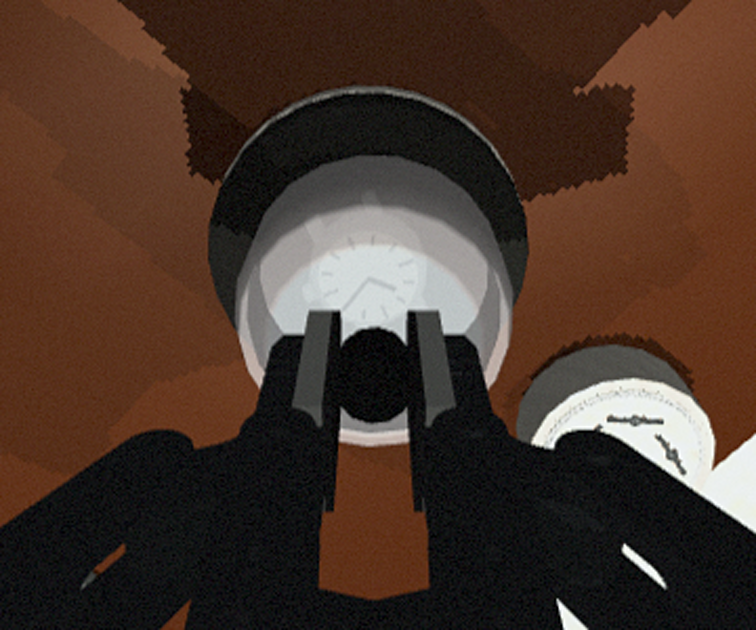

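```bash
python3 - <<'E'
from h import *
p,d,m,T=load("pics/w28.npz"); s=2.1
im=cv2.resize(p,None,fx=s,fy=s,interpolation=cv2.INTER_CUBIC); th=np.linspace(0,2*np.pi,200)
pix=lambda u,v:(140+u/2.1-.3,150+v/2.1-.3)
E=[(209,240),(213,205),(235,160),(270,122),(310,100),(365,90),(430,100),(480,132),(510,170),(525,210),(527,240)]
P=ray(m,T,[pix(*e) for e in E],20); print(circ(P,44),circ(P))
k=ray(m,T,[pix(375,375)],80.4); print("knob top",k)
for c,r,z,col in [((461.2,85.6),34,24.4,(0,255,0)),((461.2,85.6),34,62.4,(255,255,0)),((460.7,85.6),44,20,(0,0,255))]:
    U=proj(m,T,np.c_[c[0]+r*np.cos(th),c[1]+r*np.sin(th),z+0*th])*s; cv2.polylines(im,[U.astype(np.int32)],True,col,1)
cv2.imwrite("pics/w28d.png",im[315:945,294:1050])
E
```

```text
(array([458.7,  88.2]), np.float64(0.28)) (array([458.2,  88.7,  43.5]), np.float64(0.14))
knob top [[460.4483259   88.51924019  80.4       ]]
```

View pics/w28d.png

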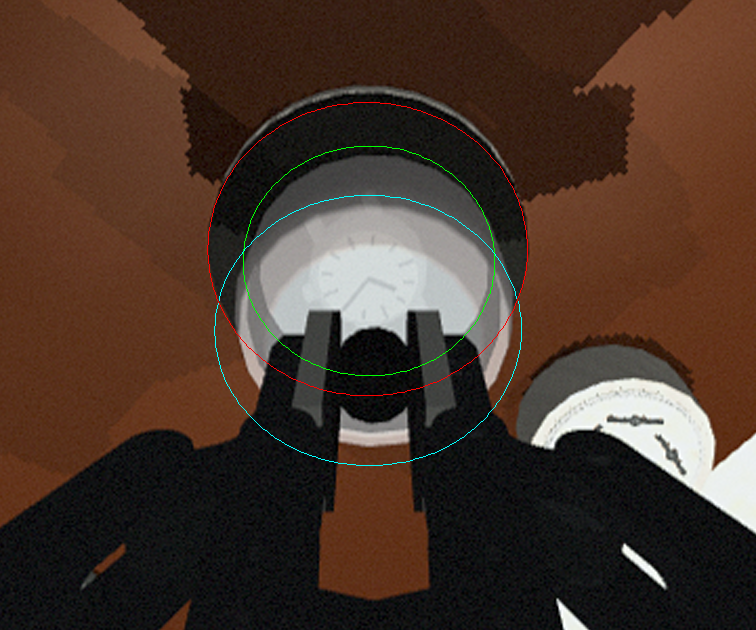

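apply_moves --targets "10 -0.3 0 2 0 0 0;10 -0.3 0 3.5 0 0 0;10 -0.3 0 4.5 0 0 0;10 -0.3 0 4.8 0 0 0;10 -0.3 0 4.8 0 0 0"

```text
clock: 35.85
position: [460.7, 85.4, 82.6]
orientation: [0.0, 0.94, 0.342, 0.0]
ft_force: [-3.1, 0.1, 11.2]
opening: 14.4
```

apply_moves --targets "16 0 0 -0.6 0 0 0;22 0 0 -0.6 0 0 0;30 0 0 -0.6 0 0 0;38 0 0 -0.6 0 0 0;40 0 0 -2 0 0 0;40 0 0 -15 0 0 0;40 0 0 -45 0 0 0;40 0 0 -85 0 0 0;40 0 0 -100 0 0 0;40 0 0 -100 0 0 0"

```text
clock: 36.85
position: [461.5, 85.4, 183.8]
orientation: [0.001, 0.94, 0.342, 0.002]
ft_force: [-0.4, 0.4, 0.2]
opening: 39.8
```

```bash
python3 - <<'E'
from h import *
p,d,m,T=snap("wrist","w29")
cv2.imwrite("pics/w29c.png",cv2.resize(p[100:430,100:540],None,fx=1.8,fy=1.8,interpolation=cv2.INTER_CUBIC))
go(640,13,190,90)
E
```

```text
at [460.8  85.4 182.2] go [ 90.8 170.7  -7.5] rot [ 9.e-02 -3.e-02 -5.e+01] t 36.9 open 40.2 F [-0.5  0.2  0.3] dist 193.0
```

View pics/w29c.png

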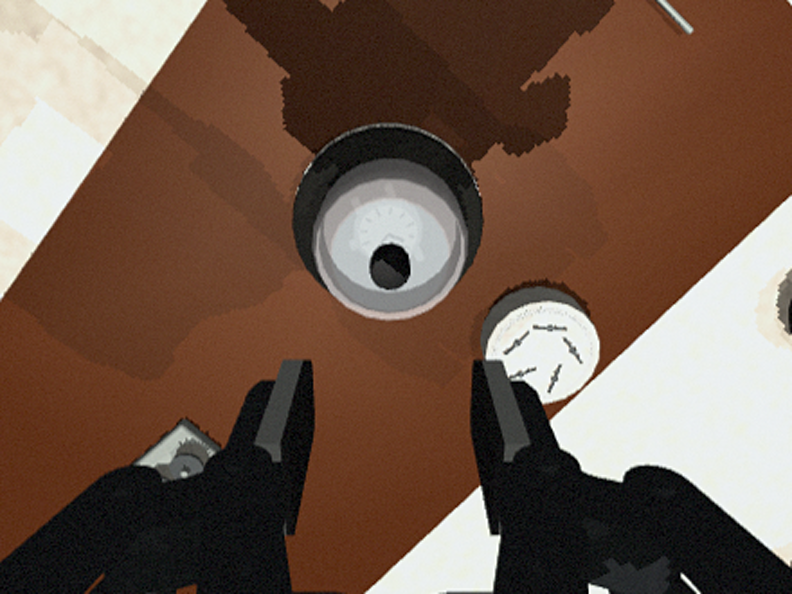

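apply_moves --targets "50 20 30 -7 0 0 -8;50 40 65 -7 0 0 -16;50 60 100 -7 0 0 -24;50 75 135 -7 0 0 -32;50 91 165 -7 0 0 -40;50 91 171 -7 0 0 -48;50 91 171 -7 0 0 -50;50 91 171 -7 0 0 -50;50 91 171 -7 0 0 -50;50 91 171 -7 0 0 -50"

```text
clock: 37.9
position: [640.0, 13.1, 188.3]
orientation: [-0.0, 0.707, 0.707, -0.0]
ft_force: [-0.0, 0.9, 0.1]
opening: 50.1
```

```bash
python3 - <<'E'
from h import *
p,d,m,T=snap("wrist","w30"); X=cloud(d,m,T)
cv2.imwrite("pics/w30c.png",cv2.resize(p[100:430,100:540],None,fx=1.8,fy=1.8,interpolation=cv2.INTER_CUBIC))
q=(X[...,2]>31)&(X[...,2]<45)&(np.hypot(X[...,0]-653,X[...,1]-13)<30); c=big(q.astype(np.uint8)*255,(0,0,640,480)); print(circ(ray(m,T,c,36)),X[q].mean(0))
go(653,13,80)
E
```

```text
(array([655.2,  15.7,  13.3]), np.float64(0.29)) [655.20824986  15.73824894  35.41870237]
at [640.1  13.1 188.5] go [-1.000e-01  1.300e+01  1.085e+02] rot [-0.03 -0.   -0.04] t 37.95 open 50.1 F [ 0.1 -0.5 -0.7] dist 109.0
```

View pics/w30c.png

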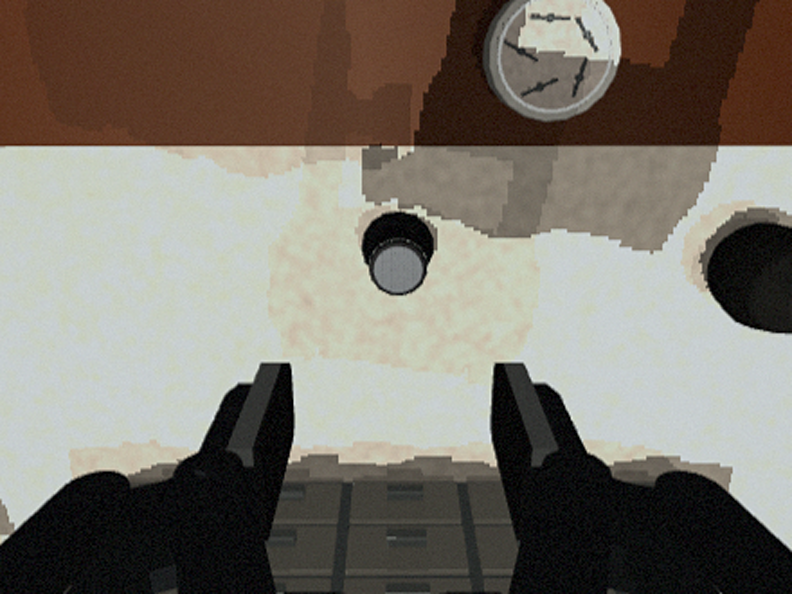

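```bash
python3 - <<'E'
from h import *
go(655.2,15.4,40)
E
```

```text
at [640.1  13.1 188.5] go [  2.3  15.2 148.5] rot [-0.03 -0.   -0.04] t 37.95 open 50.1 F [ 0.1 -0.5 -0.7] dist 149.0
```

apply_moves --targets "50 2 15 30 0 0 0;50 2 15 70 0 0 0;50 2 15 110 0 0 0;50 2 15 135 0 0 0;50 2 15 144 0 0 0;50 2 15 148 0 0 0;50 2 15 148.5 0 0 0;50 2 15 148.5 0 0 0" --newtons 30

```text
clock: 38.75
position: [656.0, 14.8, 41.9]
orientation: [0.001, 0.707, 0.707, 0.001]
ft_force: [-0.3, -1.0, 0.3]
opening: 49.8
```

```bash
python3 - <<'E'
from h import *
p,d,m,T=snap("wrist","w31")
cv2.imwrite("pics/w31c.png",cv2.resize(p[150:450,140:500],None,fx=2.1,fy=2.1,interpolation=cv2.INTER_CUBIC))
go(655.2,15.4,39)
E
```

```text
at [655.9  14.8  41.9] go [ 0.6 -0.7  2.8] rot [ 0.15  0.02 -0.01] t 38.8 open 50.3 F [-0.8  0.   0.5] dist 3.0
```

View pics/w31c.png

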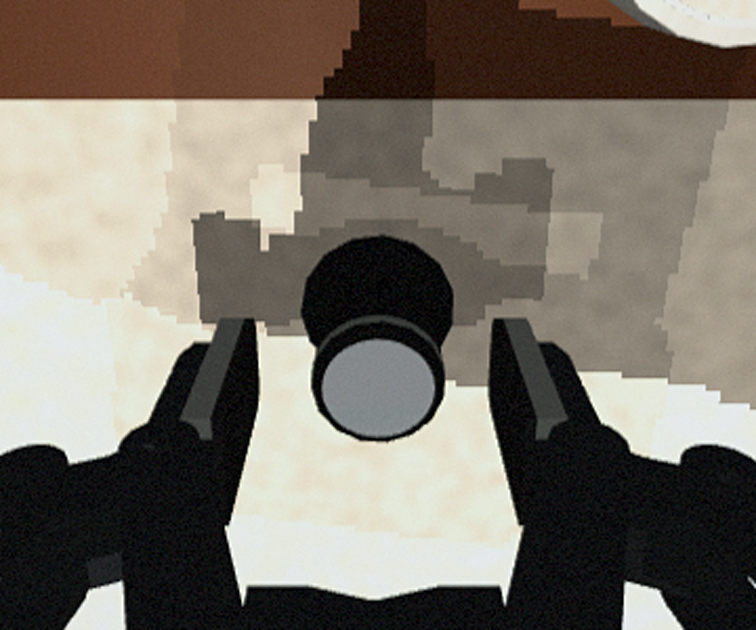

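apply_moves --targets "50 0.8 0 2 0 0 0;44 0.8 0 2.8 0 0 0;36 0.8 0 2.8 0 0 0;28 0.8 0 2.8 0 0 0;22 0.8 0 2.8 0 0 0;22 0.8 0 2.8 0 0 0;22 0.8 0 2.8 0 0 0;22 0.8 0 2.8 0 0 0"

```text
clock: 39.6
position: [655.4, 15.7, 37.7]
orientation: [0.0, 0.707, 0.707, 0.0]
ft_force: [0.4, -0.3, 2.6]
opening: 25.2
```

```bash
python3 - <<'E'
from h import *
p,d,m,T=snap("wrist","w32")
cv2.imwrite("pics/w32c.png",cv2.resize(p[150:450,140:500],None,fx=2.1,fy=2.1,interpolation=cv2.INTER_CUBIC))
go(655.2,15.4,39)
E
```

```text
at [655.4  15.7  37.7] go [-0.3 -0.2 -1.3] rot [ 0.03  0.01 -0.01] t 39.65 open 25.4 F [0.3 0.5 3.2] dist 1.0
```

View pics/w32c.png

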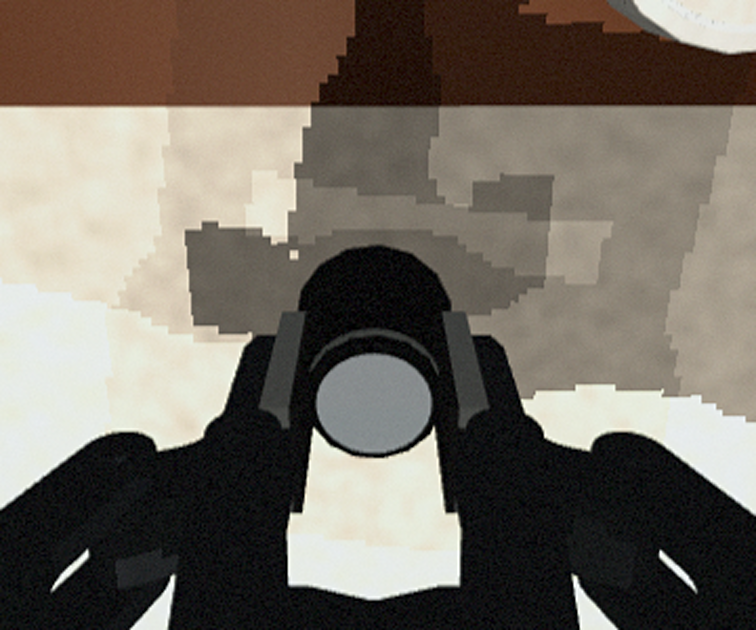

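apply_moves --targets "22 0 0 -2 0 0 0;22 0 0 -8 0 0 0;22 0 0 -25 0 0 0;22 0 0 -50 0 0 0;22 0 0 -75 0 0 0;22 0 0 -85 0 0 0;22 0 0 -85 0 0 0;22 0 0 -85 0 0 0"

```text
clock: 40.45
position: [654.8, 15.7, 121.5]
orientation: [-0.001, 0.707, 0.707, -0.001]
ft_force: [0.5, 0.2, -0.2]
opening: 25.4
```

```bash
python3 - <<'E'
from h import *
go(460.5,-19,122)
E
```

```text
at [654.8  15.7 121.5] go [ -34.7 -194.3   -0.2] rot [-0.1  -0.01 -0.01] t 40.45 open 25.4 F [ 0.5  0.2 -0.2] dist 197.0
```

apply_moves --targets "22 -2 -10 0 0 0 0;22 -6 -35 0 0 0 0;22 -13 -70 0 0 0 0;22 -20 -110 0 0 0 0;22 -27 -150 0 0 0 0;22 -33 -180 0 0 0 0;22 -35 -194 0 0 0 0;22 -35 -194 0 0 0 0;22 -35 -194 0 0 0 0;22 -35 -194 0 0 0 0"

```text
clock: 41.45
position: [462.0, -19.3, 122.1]
orientation: [-0.0, 0.707, 0.707, -0.0]
ft_force: [0.5, 1.0, -0.3]
opening: 25.2
```

```bash
python3 - <<'E'
from h import *
p,d,m,T=snap("wrist","w33"); X=cloud(d,m,T)
cv2.imwrite("pics/w33c.png",cv2.resize(p[50:430,60:600],None,fx=1.45,fy=1.45,interpolation=cv2.INTER_CUBIC))
q=(X[...,2]>16)&(X[...,2]<27)&(np.hypot(X[...,0]-460,X[...,1]-85)<55); 
c=big(q.astype(np.uint8)*255,(0,0,640,480)); P=ray(m,T,c,20); k=np.hypot(P[:,0]-460,P[:,1]-85)>40; print("cush",circ(P[k],44))
g=p.min(2); M=(g>80).astype(np.uint8)*255
go(460.5,-19,45)
E
```

```text
cush (array([459.5,  83.8]), np.float64(0.4))
at [462.  -19.2 122.2] go [ 0.2 -1.5 77.2] rot [-0.01 -0.01  0.01] t 41.5 open 25.1 F [0.  0.5 0.1] dist 77.0
```

View pics/w33c.png

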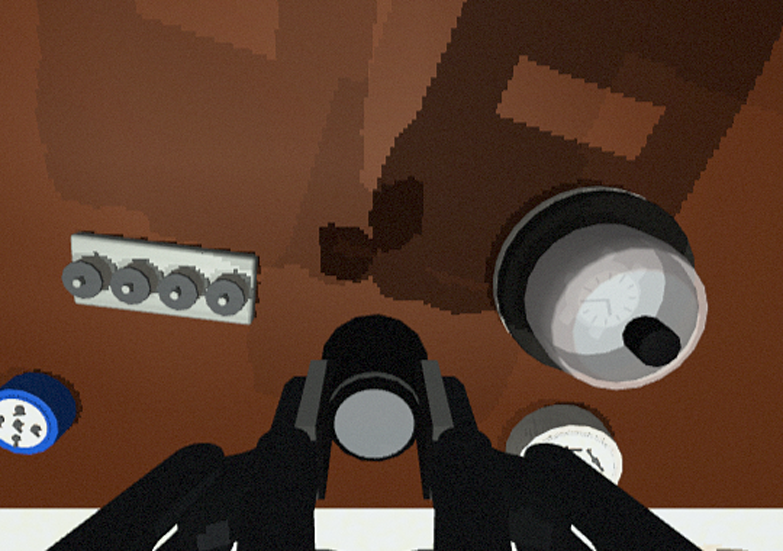

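```bash
python3 - <<'E'
from h import *
p,d,m,T=load("pics/w33.npz"); X=cloud(d,m,T)
pix=lambda u,v:(60+u/1.45-.3,50+v/1.45-.3)
u=np.array(pix(165,265)).astype(int); print("bar z",X[u[1]-6:u[1]-3,u[0],2], X[210,130:150:5,2])
P=ray(m,T,[pix(72,233),pix(257,255),pix(252,325),pix(75,302)],5); print(P.round(1),P.mean(0).round(1), np.linalg.norm(P-np.roll(P,1,0),axis=1).round(1))
L=ray(m,T,[pix(84,277),pix(132,283),pix(180,288),pix(229,295)],22); print("lids",L.mean(0).round(1))
print("loupe glass", ray(m,T,[pix(374,423)],120.2))
E
```

```text
bar z [7.23076801 8.31915162 6.82480095] [-0.02643041  0.31893294  1.39297242 -0.76033614]
[[ 436.9 -162.7    5. ]
 [ 447.9  -75.5    5. ]
 [ 484.8  -80.8    5. ]
 [ 472.2 -168.1    5. ]] [ 460.5 -121.8    5. ] [35.7 87.9 37.3 88.2]
lids [ 457.5 -118.5   22. ]
loupe glass [[462.97555528 -18.92888136 120.2       ]]
```

apply_moves --targets "22 0.3 -1.8 20 0 0 0;22 0.3 -1.8 45 0 0 0;22 0.3 -1.8 65 0 0 0;22 0.3 -1.8 75 0 0 0;22 0.3 -1.8 80 0 0 0;22 0.3 -1.8 81 0 0 0;22 0.3 -1.8 81 0 0 0;22 0.3 -1.8 81 0 0 0"

```text
clock: 42.3
position: [459.8, -19.1, 42.2]
orientation: [0.001, 0.707, 0.707, 0.0]
ft_force: [0.4, 0.2, -0.3]
opening: 25.6
```

```bash
python3 - <<'E'
from h import *
go(460.2,-18.9,37.7)
E
```

```text
at [459.8 -19.1  42.2] go [0.2 0.3 4.5] rot [ 0.07  0.02 -0.  ] t 42.3 open 25.6 F [ 0.4  0.2 -0.3] dist 4.0
```

apply_moves --targets "22 0 0 2 0 0 0;22 0 0 3.5 0 0 0;22 0 0 4.5 0 0 0;22 0 0 5 0 0 0;22 0 0 5 0 0 0"

```text
clock: 42.8
position: [459.6, -19.0, 37.6]
orientation: [0.001, 0.707, 0.707, 0.0]
ft_force: [-3.9, 0.7, 16.1]
opening: 25.2
```

apply_moves --targets "26 0 0 -0.7 0 0 0;32 0 0 -0.7 0 0 0;38 0 0 -0.7 0 0 0;42 0 0 -0.7 0 0 0;42 0 0 -10 0 0 0;42 0 0 -40 0 0 0;42 0 0 -80 0 0 0;42 0 0 -120 0 0 0;42 0 0 -150 0 0 0;42 0 0 -150 0 0 0"

```text
clock: 43.8
position: [460.8, -19.3, 190.7]
orientation: [0.004, 0.707, 0.707, 0.002]
ft_force: [-1.1, -0.1, 0.0]
opening: 42.0
```

```bash
python3 - <<'E'
from h import *
go(330,-350,250)
E
```

```text
at [460.8 -19.3 190.7] go [-330.9 -130.4  -59.5] rot [0.45 0.14 0.01] t 43.8 open 42.0 F [-1.1 -0.1  0. ] dist 361.0
```

Move the arm away to look with the fixed cameras.

apply_moves --targets "42 -33 -10 -59 0 0 0;42 -75 -25 -59 0 0 0;42 -120 -45 -59 0 0 0;42 -165 -65 -59 0 0 0;42 -210 -80 -59 0 0 0;42 -250 -100 -59 0 0 0;42 -290 -115 -59 0 0 0;42 -330 -130 -59 0 0 0;42 -330 -130 -59 0 0 0;42 -330 -130 -59 0 0 0"

```text
clock: 44.8
position: [328.9, -349.1, 244.9]
orientation: [-0.001, 0.708, 0.706, 0.0]
ft_force: [-0.0, 1.2, -0.3]
opening: 41.9
```

```bash
python3 - <<'E'
from h import *
for n,b in [("top",(140,170,350,150)),("side",(160,130,300,320))]:
    p,d,m,T=snap(n,n+"9"); x,y,w,h=b; s=min(800/w,600/h); cv2.imwrite(f"pics/{n}9c.png",cv2.resize(p[y:y+h,x:x+w],None,fx=s,fy=s,interpolation=cv2.INTER_CUBIC))
E
```

```text
(no output)
```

View pics/top9c.png

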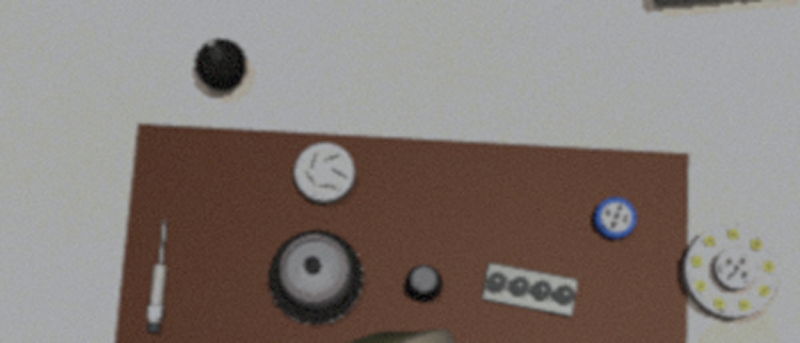

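View pics/side9c.png

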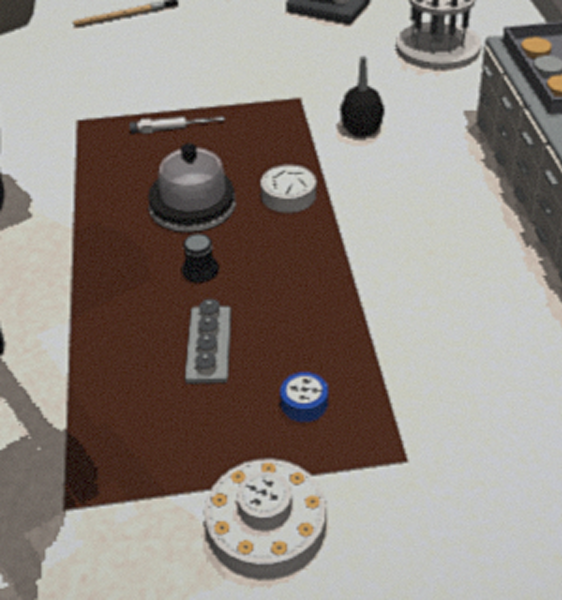

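```bash
python3 - <<'E'
from h import *
p,d,m,T=load("pics/top9.npz"); X=cloud(d,m,T); s=800/350
pix=lambda u,v:(140+u/s-.3,170+v/s-.3)
print("glass",ray(m,T,[pix(425,276)],36)); 
print("oil", ray(m,T,[pix(*c) for c in [(487,263),(579,278),(575,316),(483,299)]],5).mean(0))
for n,c,r,zl in [("loupe",(460,-19),30,28),("bell knob",(460,85),20,70),("small",(486,-314),30,36)]:
    q=(X[...,2]>zl)&(np.hypot(X[...,0]-c[0],X[...,1]-c[1])<r); print(n,q.sum(),X[q].mean(0))
ps,ds,ms,Ts=load("pics/side9.npz"); Xs=cloud(ds,ms,Ts)
pz=lambda u,v:(160+u/1.875-.3,130+v/1.875-.3)
print("side glass",ray(ms,Ts,[pz(198,243)],36),"oil",ray(ms,Ts,[pz(*c) for c in [(191,307),(230,307),(226,381),(187,380)]],5).mean(0),"cush",ray(ms,Ts,[pz(192,196)],20))
p0,*_=load("pics/top0.npz")
for b in [(222,182,30,35),(200,262,16,58)]:
    x,y,w,h=b; print("change",cv2.absdiff(p0,p)[y:y+h,x:x+w].mean())
E
```

```text
glass [[462.30948508 -21.82911873  36.        ]]
oil [ 460.02407279 -124.99405324    5.        ]
loupe 128 [458.92536998 -20.04971382  36.77809295]
bell knob 45 [460.87943411  82.78249285  76.54441517]
small 261 [ 485.70024721 -314.42093717   41.45777863]
side glass [[460.25925855 -20.1562052   36.        ]] oil [ 459.39580961 -121.83811084    5.        ] cush [[459.96220454  75.2683532   20.        ]]
change 5.430476190476191
change 3.841235632183908
```

```bash
python3 - <<'E'
from plant import bot
print(bot.state()['clock'], bot.hand_in())
E
```

```text
the job is handed in; nothing more can be done
44.9 None
```

The bench is set out as asked and handed in at 44.9 s, with the arm clear of everything. The tins went first, then the watch, the bell and the loupe.

**What the last checks showed**
- **Small tin:** it sits within about 0.5 mm of the middle of the large tin, which has not moved.
- **Watch:** it lies dial up on the cushion, about 1–2 mm from the middle, with the bell standing over it.
- **Loupe:** it stands on its wide end within about 2–3 mm of the midpoint between the cushion and the oil stand.
- **Untouched items:** the blower, the screwdriver and the blue look-alike tin appear unmoved in the before and after pictures.

**Where the checks disagreed**
- **Gap behind the cushion:** the wrist and side views put the gap between cushion and medium tin at about 27–28 mm. The top view gave 29–31 mm. Sideways offset is about 1–2 mm. I left it as "about 30 mm".
- **Cushion centre:** the wrist camera read it 2–4 mm differently depending on how the wrist was turned, so I placed things by a compromise value. The side camera's y readings for the cushion and the medium tin were 5–8 mm off, so I did not rely on them.

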